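Set a turned spindle between centres, mark up

TASK

Take the pale maple spindle (the one with the red line) out of its cradle and lower it into the two V rests of the bench centres, blue end towards the headstock, and let go. Slide the tailstock up by its black grip until the spindle is pushed home between both centre points, then turn the spindle about its own axis until its red line faces straight up, and last push the red-knobbed lever on the headstock right over to the far side to lock it. Leave the other things on the bench alone.

Things in the scene. Friction and masses are not known exactly. Their poses are not given: they have to be found in the camera images.
- spindle: Loose turned maple spindle, 194 mm long, about 0.2 kg. Origin at its middle on the axis; own z runs along the axis to the blue-painted end. Barrel 44 mm diameter from z = -50 to 50 mm (grip here), then 28 mm journals to 82 mm, then 26 mm end sleeves with a centre hole 16 mm wide, 12 mm deep. Red line along the barrel at own +x, black line opposite at -x. Only friction stops it turning in V rests.
- spindle_drive (a point): Centre of the spindle's blue end face, on its axis, 97 mm from its middle. At the start this end points roughly towards the robot and the spindle lies level in one of two wooden cradles, its axis 55 mm above the table; the cradle's base under it is 10 mm thick.
- spindle_mark (a point): Middle of the red line, on the barrel's surface 22 mm from the axis. At the start it is turned 75 to 145 degrees away from straight up, roughly to the robot's left.
- centres: Fixed green bench centres; place and yaw vary. Origin on the table under the axis; own y runs along the axis to the headstock (roughly world +y), z up, x away from the robot. Axis 110 mm above the table at x = 0; bed rails' top at 30 mm. Headstock casing y = 109 to 175 mm, 90 mm wide, top at 138 mm. With the spindle home its middle is at y = 0.
- rest_mid (a point): Where the spindle's middle goes when it is laid in the rests: on the axis 110 mm up, 12 mm towards the tailstock from home (5 mm either way is free: short of that the headstock point is in the way, beyond it a shoulder meets a rest). Steel 90 degree V rests, 10 mm thick, stand at the centres' y = 65 and -73 mm, reaching up to axis height and 24 mm either side of the axis.
- head_face (a point): Centre of the headstock collar's face, on the axis, at the centres' y = 97 mm. The fixed centre point stands 7 mm out of it towards the spindle. The blue end face touches this collar when home.
- tail (a joint): Slide of the tailstock towards the headstock, m: starts 0 to 0.01 (back), 0.045 when the spindle is nipped home between both points (stop at 0.047). Drag of about 6 N; it stays where it is left.
- tail_grip (a point): Grip point of the tailstock's black upright rib, 160 mm above the table, 17 mm below the rib's top. The rib is 22 mm thick in the centres' x, 45 mm along y, from 132 to 177 mm high, on a casting 75 mm wide and 55 mm along y. It moves with the tailstock along the centres' +y.
- lock (a joint): Lock lever on the headstock, rad: 0 = leaning to the centres' -x (towards the robot), 1.0 = fully over to +x, locked. Starts 0 to 0.15. Light friction (0.06 N m), stays where it is left.
- lock_tip (a point): Centre of the lever's red ball, 26 mm diameter, 80 mm from its pivot. The pivot lies 160 mm above the table and the ball at 230 mm at joint 0 or 1, 240 mm at 0.5; it swings in the centres' x-z plane, 142 mm along +y from the centres' origin.
- walnut: Dark walnut spindle of the same outer size without marks, in the other cradle (the cradles swap places; 140 mm apart). Leave it.
- gouge: Turning gouge, 250 mm, lying on the bench on the robot's side of the bench centres. Leave it.
- calliper: Black and steel calliper, 150 mm, lying on the bench. Leave it.
- bowl: Turned wooden bowl, 120 mm across, 50 mm high, beyond the bench centres. Leave it.
- mallet: Mallet lying beyond the cradles. Leave it.
- glue: Yellow glue bottle, 60 mm across, 160 mm tall, standing beyond the bench centres. Leave it.
- faceplate: Dark steel lathe faceplate, 120 mm across, lying at the left. Leave it.
Mind the look-alikes: they are no part of the job. What is shaped like the part that bears spindle but purple is not meant.

How it is judged:
By the outcome, as a careful person would: the job done as asked, in the order asked, and still so for the second after the job is handed in, with the robot touching nothing.
It also fails if it takes over 72 s, if anything falls off the work surface, if the arm or the gripper's body presses on something with over 40 N, if the wrist force passes 120 N, or if a joint passes its speed limit or range.

ROBOT

A 6-joint arm with a two-finger parallel gripper is mounted at the origin on the work surface. World frame = base frame: x ahead of the robot, y to its left, z up, the work surface at z = 0. Lengths are in m, angles in degrees, forces in N, time in s.
With the tool pointing down it reaches from about 0.4 to 0.825 m from the base axis. Payload 7 kg.
Tool frame: the origin (TCP) lies at the very end of the fingers, on their centre line; the grasp point (between the pads) lies 19 mm behind it; z points along the fingers, y is the direction in which the jaws open and shut (so a half turn about z gives the same grasp; the last joint's range is limited). The gripper opens to 88 mm and grips with 3 to 60 N. Pads are 19 mm wide; open, the fingers measure 130 mm over their backs; the gripper's body (78 mm by 193 mm) begins 47 mm behind the grasp point.
Start: joints at [-47.722, 20.546, 0.682, 0, -70.136, -16.507], TCP at [0.293, -0.608, 0.227] pointing down, gripper open.
Joint ranges: [-176.03, 176.03], [-82.01, 121.73], [-58.28, 71.71], [-173.87, 95.51], [-174.79, -0.11], [-173.66, 173.66]. Speed limits (degrees/s): [136.94, 136.94, 172.46, 180, 180, 180].

INTERFACE

Orientations are given as [roll, pitch, yaw] about the fixed x, y, z axes, in that order (R = Rz(yaw) Ry(pitch) Rx(roll)).
In Python, from plant import telemetry, optics, ctrl gives the robot as it stands.
- The arm moves only by the tool servo_tool, never from a script. Its argument "rows" is a list of rows, each a list of 3 entries, a list of its own where there are three numbers: the shift along the tool's x, y, z in m, then the turn, a rotation vector about the tool's x, y, z in units of 6 degrees (1.0 is 6 degrees), then the closure, from 0 (fully open) to 1 (shut). A call has 1 to 20 rows; each row shifts and turns the commanded pose from where the row before left it, along the tool's axes as they then stand; what a row does not reach is not made up. A row lasts 1/12 s, in which the tool goes at most 41.7 mm and 7.16 degrees, less where a joint would pass 70% of its speed; a pose out of reach is approached as far as the arm can. A call is refused whole if a number of a shift passes 0.0417 or a number of a turn 1, either way. A call with a gripper value outside its range is refused whole. The fingers move at their own pace and stop on an object; the grip force is fixed at half the most. Time passes only in rows, so rows that do not move let the fingers close. It gives the time, the measured TCP pose, the force and the opening at its end, in the units of the state.
- telemetry.get_obs(): the state, without advancing time (a new reading comes with each control period).
- optics.snapshot(name): name is "side" or "top"; returns the picture (480x640x3 uint8, red, green, blue); there is no depth.
- optics.camera_info(name): a dict with "mtx" (3x3 intrinsics, pixels), "D" ([k1, k2, p1, p2, k3] as OpenCV has them; the pictures are not rectified), "rvec" (rotation vector, rad) and "tvec" (3), from world to camera coordinates, as OpenCV has them. Camera axes: x right, y down, z forward; pixel columns grow to the right and rows downward; lengths in m; the calibration is good to about 2 mm. A picture is of the moment at which its call begins. camera_info takes no time and is no camera call.
- ctrl.close_job(): hands the job in, once; it reports no verdict.
The state is a dict: "clock": time; "joint_pos": joint angles; "qvel": joint speeds; "tau": joint torques, N m; "tool_pos": TCP position; "orientation": TCP orientation; "force": force on the tool from outside, world axes, zero at the start; "moment": the same for the moment, N m; "opening": finger opening in m.
Only numpy, scipy, OpenCV 4.12 (cv2) and the standard library are available. Lean on these libraries where they do the work, as an engineer would, in place of code of your own. Each camera call takes 0.05 s, during which the arm holds its last target.

## Working session

There is one attempt and no reset: what is moved stays moved. The work goes in short steps, Python scripts to look and compute and a tool call to move; the robot and the scene stay as the last step left them, time stands still between calls to the robot, and variables do not carry over. Pictures are saved under pics/ and viewed, and the job is handed in when it is done.

Besides the shell and the picture viewer there is one more tool, called after ">>>" by a JSON object that holds its "op" and its "data". servo_tool: Moves the arm, as the interface text tells. Its arguments: {"type":"object","properties":{"rows":{"type":"array"}},"required":["rows"]}

```bash
mkdir -p pics; ls; python3 - <<'E'
from plant import telemetry, optics, ctrl
import cv2
print(telemetry.get_obs())
for n in("side","top"):
    im=optics.snapshot(n); cv2.imwrite(f"pics/{n}0.png",im[:,:,::-1]); print(n,optics.camera_info(n))
E
```

```text
pics
{'clock': 0.0, 'joint_pos': array([-4.77215630e+01,  2.05897950e+01,  6.30891622e-01, -2.12674567e-02,
       -7.01342420e+01, -1.65072241e+01]), 'qvel': array([ 0.0013108 ,  0.10483106, -0.08073868,  0.02859812,  0.0033964 ,
       -0.07131973]), 'tau': array([ 6.34924309e-04, -5.82719564e+01,  2.93068618e+01,  6.99757889e+00,
        6.84404396e-03, -1.67775456e-04]), 'tool_pos': array([ 0.29323414, -0.60741288,  0.22561569]), 'orientation': array([ 1.79905013e+02, -7.30015499e-03, -1.54236024e+02]), 'force': array([-0.38889422, -0.01453882,  0.58185749]), 'moment': array([ 2.64828702e-02,  5.97748404e-03, -5.18390586e-05]), 'opening': 0.08797348579566622}
side {'mtx': array([[532.51701902,   0.        , 320.26692121],
       [  0.        , 532.51701902, 240.30955108],
       [  0.        ,   0.        ,   1.        ]]), 'D': array([-0.10980709,  0.        ,  0.        ,  0.        ,  0.        ]), 'rvec': array([ 0.6527176 , -2.50398427,  1.3267145 ]), 'tvec': array([0.50675057, 0.20187972, 1.25331698])}
top {'mtx': array([[579.23553681,   0.        , 321.6200424 ],
       [  0.        , 579.23553681, 238.94100559],
       [  0.        ,   0.        ,   1.        ]]), 'D': array([-0.1532499,  0.       ,  0.       ,  0.       ,  0.       ]), 'rvec': array([ 2.12709408, -2.11996926,  0.20541326]), 'tvec': array([0.11997919, 0.55262539, 1.67156869])}
```

View pics/top0.png

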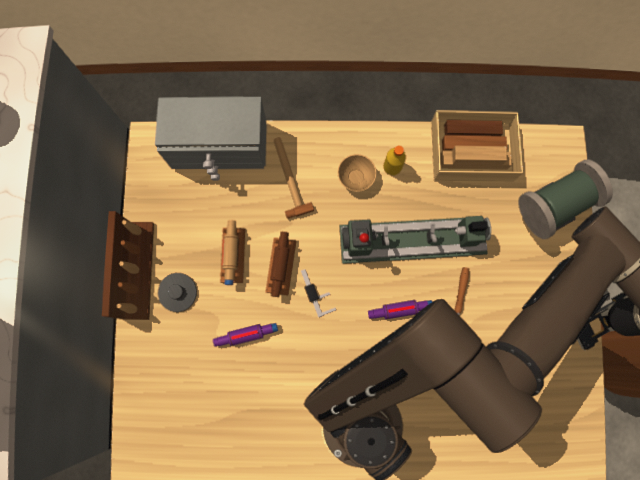

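View pics/side0.png

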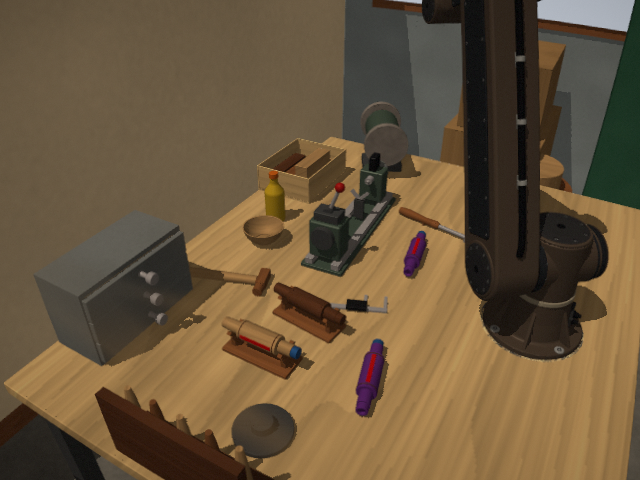

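Candidates, by top-view pixel: the maple spindle at (232,253), the walnut at (283,264), and two purple decoys at (245,335) and (400,310). The description fits the maple one: it is pale, has a blue end and lies in a cradle. I'll check it in a close crop.

```bash
cat > h.py <<'E'
import numpy as np, cv2
from plant import telemetry, optics, ctrl
def cam(n):
    c=optics.camera_info(n); R=cv2.Rodrigues(c["rvec"])[0]; return c["mtx"],c["D"],R,c["tvec"],c["rvec"]
def ray(n,px):
    K,D,R,t,_=cam(n); p=cv2.undistortPoints(np.array([[px]],float),K,D)[0,0]
    d=R.T@np.array([p[0],p[1],1]); return -R.T@t, d/np.linalg.norm(d)
def onz(n,px,z):
    o,d=ray(n,px); return o+d*(z-o[2])/d[2]
def tri(a,b):
    (o1,d1),(o2,d2)=ray("top",a),ray("side",b)
    s=np.linalg.lstsq(np.c_[d1,-d2],o2-o1,rcond=None)[0]
    p,q=o1+s[0]*d1,o2+s[1]*d2; return (p+q)/2,np.linalg.norm(p-q)
def proj(n,P):
    K,D,R,t,rv=cam(n); return cv2.projectPoints(np.atleast_2d(np.array(P,float)),rv,t,K,D)[0][:,0]
def snap(n,name):
    im=optics.snapshot(n)[:,:,::-1].copy(); cv2.imwrite(f"pics/{name}.png",im); return im
def crop(im,x,y,w,h,f,name):
    cv2.imwrite(f"pics/{name}.png",cv2.resize(im[y:y+h,x:x+w],None,fx=f,fy=f,interpolation=cv2.INTER_CUBIC))
def hstack_crops(specs,name):
    cv2.imwrite(f"pics/{name}.png",np.hstack(specs))
E
python3 - <<'E'
from h import *
t=cv2.imread("pics/top0.png"); s=cv2.imread("pics/side0.png")
crop(t,205,205,130,100,6,"c_top_sp"); crop(s,210,300,110,85,7,"c_side_sp")
crop(t,330,205,170,70,4.7,"c_top_ce"); crop(s,295,140,115,140,4.2,"c_side_ce")
E
```

```text
(no output)
```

View pics/c_top_sp.png

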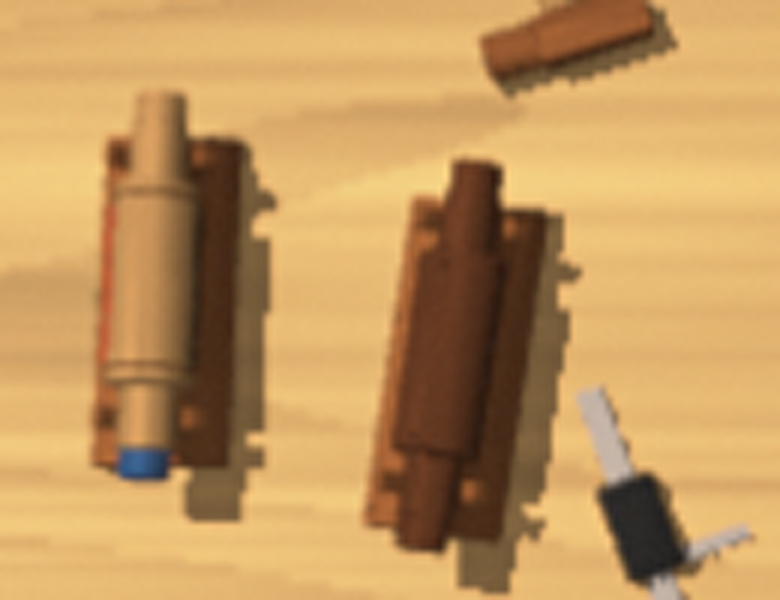

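View pics/c_side_sp.png

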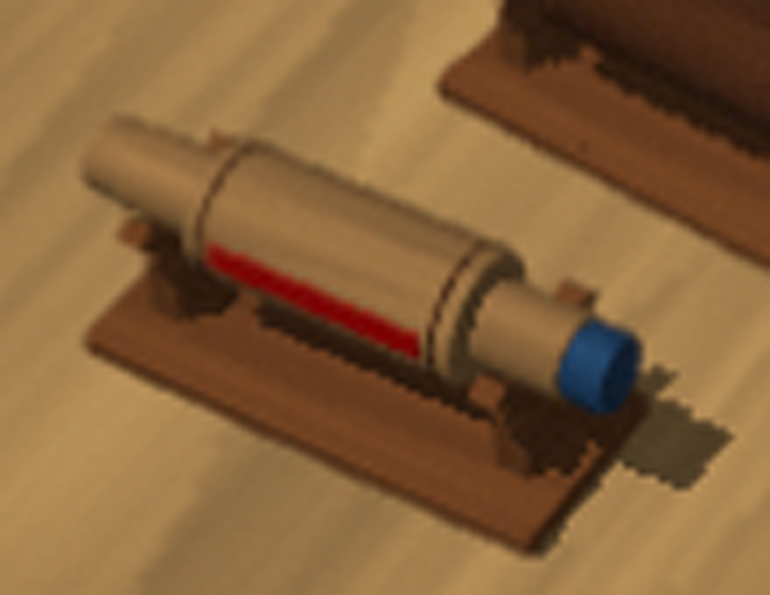

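View pics/c_top_ce.png

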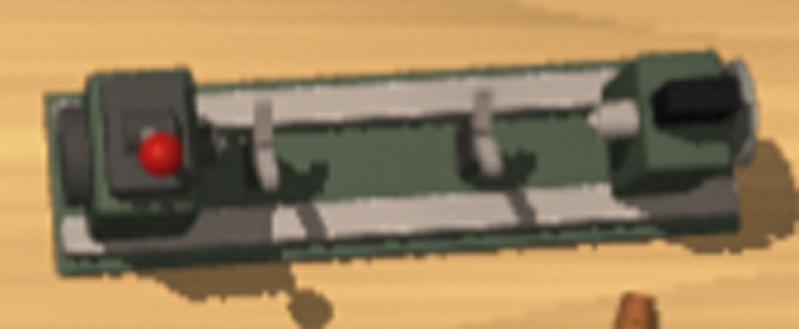

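View pics/c_side_ce.png

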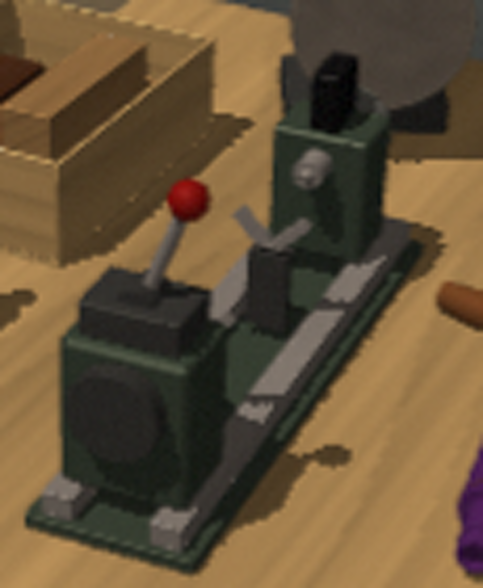

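```bash
python3 - <<'E'
from h import *
t=cv2.imread("pics/top0.png"); s=cv2.imread("pics/side0.png")
# spindle masks
for n,im,box in(("top",t,(205,205,130,100)),("side",s,(210,300,110,85))):
    hsv=cv2.cvtColor(im,cv2.COLOR_BGR2HSV); x,y,w,h=box
    sub=hsv[y:y+h,x:x+w]
    for nm,lo,hi in(("blue",(95,100,60),(125,255,255)),("red",(0,200,80),(6,255,255))):
        m=cv2.inRange(sub,lo,hi); ys,xs=np.nonzero(m); 
        if len(xs): print(n,nm,len(xs),xs.mean()+x,ys.mean()+y,xs.min()+x,xs.max()+x,ys.min()+y,ys.max()+y)
def big(im,x,y,w,h,f,name):
    c=cv2.resize(im[y:y+h,x:x+w],None,fx=f,fy=f,interpolation=cv2.INTER_NEAREST)
    for i in range(0,w,5):
        cv2.line(c,(i*f,0),(i*f,6 if i%10 else 14),(255,255,255),1); 
        if i%10==0: cv2.putText(c,str(x+i),(i*f,24),0,.35,(255,255,255))
    for i in range(0,h,5):
        cv2.line(c,(0,i*f),(6 if i%10 else 14,i*f),(255,255,255),1)
        if i%10==0: cv2.putText(c,str(y+i),(14,i*f+4),0,.35,(255,255,255))
    cv2.imwrite(f"pics/{name}.png",c)
big(t,335,210,79,58,10,"b1"); big(t,415,210,79,58,10,"b2")
big(t,215,212,40,78,7,"b3"); big(s,330,150,70,90,6,"b4")
E
```

```text
top blue 25 227.92000000000002 281.68 225 231 280 283
side blue 68 293.8235294117647 351.27941176470586 290 299 346 357
side red 98 254.4387755102041 342.59183673469386 240 269 335 350
```

View pics/b1.png

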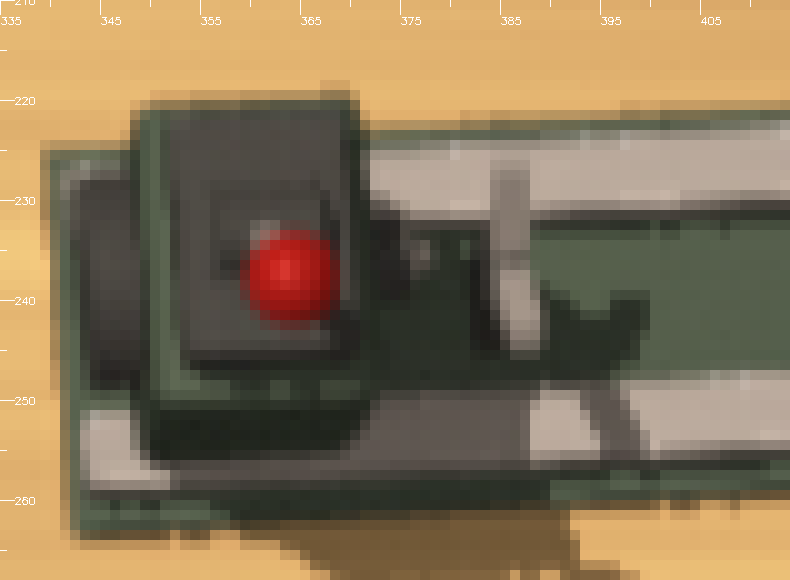

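View pics/b2.png

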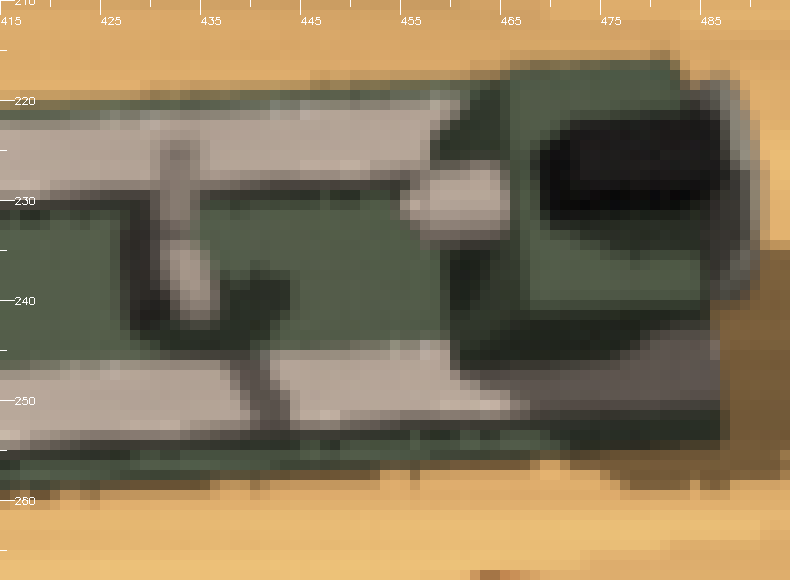

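View pics/b3.png

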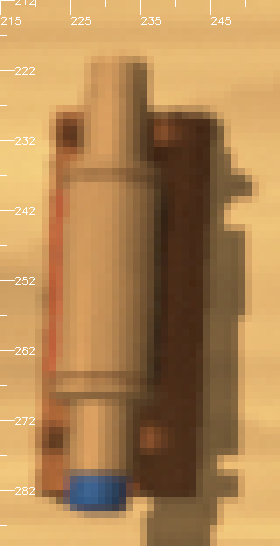

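View pics/b4.png

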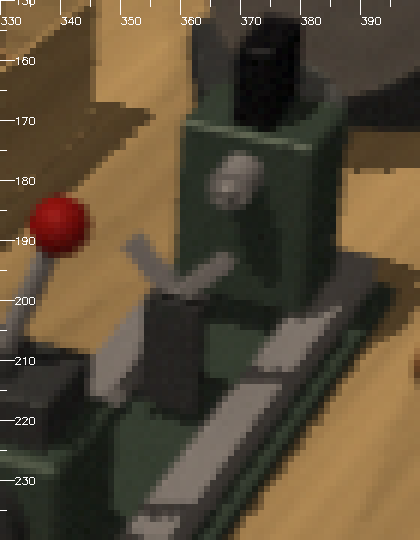

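```bash
python3 - <<'E'
from h import *
print("cam",ray("top",(320,240))[0],ray("side",(320,240))[0])
L=[onz("top",p,.11) for p in((385.5,226.6),(387.4,244.7))]; R=[onz("top",p,.11) for p in((432.5,223.6),(434.5,241.7))]
print(L,R, np.linalg.norm(L[0]-L[1]),np.linalg.norm(R[0]-R[1]))
l=sum(L)/2;r=sum(R)/2; d=l-r; print("dist",np.linalg.norm(d),"axis yaw",np.degrees(np.arctan2(d[1],d[0]))-90)
u=d/np.linalg.norm(d); print("origin", l-u*.065, r+u*.073)
# rails z=.03
t=cv2.imread("pics/top0.png")
for nm,a,b in(("far rail inner",(395,231),(455,228)),("near rail inner",(400,247),(458,244)),("far outer",(372,225),(455,220)),("near outer",(352,258),(455,252))):
    A,B=onz("top",a,.03),onz("top",b,.03); print(nm,A,B,np.degrees(np.arctan2((A-B)[1],(A-B)[0]))-90)
print("ball",tri((364,237.6),(339.2,187)))
# spindle
a,b=onz("top",(231.1,221),.055),onz("top",(228,284.3),.055); d=b-a
print("sp",a,b,np.linalg.norm(d),np.degrees(np.arctan2(d[1],d[0])),(a+b)/2)
print("rib top", [onz("top",p,.177) for p in((470,222),(487,222),(470,230))])
E
```

```text
cam [0.22756182 0.12715666 1.74527319] [-0.0048102   1.05408537  0.87019303]
[array([ 0.57819377, -0.06269787,  0.11      ]), array([ 0.52498872, -0.06722736,  0.11      ])] [array([ 0.58777849, -0.2003251 ,  0.11      ]), array([ 0.53424159, -0.20436234,  0.11      ])] 0.05339750783229642 0.053688915113274005
dist 0.13770359845895655 axis yaw 3.922038702246283
origin [ 0.55603719 -0.12981039  0.11      ] [ 0.55601691 -0.12951468  0.11      ]
far rail inner [ 0.58183669 -0.10067039  0.03      ] [ 0.59203249 -0.28552807  0.03      ] 3.1569416684348965
near rail inner [ 0.53261129 -0.11481113  0.03      ] [ 0.54237699 -0.29276661  0.03      ] 3.1410816197571165
far outer [ 0.60012822 -0.03096302  0.03      ] [ 0.61708205 -0.28659563  0.03      ] 3.794362605882668
near outer [0.49863795 0.03048806 0.03      ] [ 0.51770348 -0.28250828  0.03      ] 3.4857486315731734
ball (array([0.52118298, 0.00993701, 0.23647758]), np.float64(0.0005089611986531289))
sp [0.60547638 0.3934835  0.055     ] [0.41488997 0.39667918 0.055     ] 0.19061320317405026 179.0393763661261 [0.51018317 0.39508134 0.055     ]
rib top [array([ 0.57822444, -0.29375537,  0.177     ]), array([ 0.57853779, -0.34269196,  0.177     ]), array([ 0.55530467, -0.29266455,  0.177     ])]
```

```bash
python3 - <<'E'
from h import *
t=cv2.imread("pics/top0.png").astype(float); g=t.mean(2)
sat=cv2.cvtColor(t.astype(np.uint8),cv2.COLOR_BGR2HSV)
def edge(cols,r0f,n,sgn,z):
    P=[]
    for c in cols:
        r=r0f(c); rr=np.arange(int(r)-3,int(r)+4); prof=g[rr,c]; d=sgn*np.diff(prof); d[d<0]=0
        if d.sum()<20: continue
        P.append((c,(d*(rr[:-1]+.5)).sum()/d.sum()))
    P=np.array(P); 
    for _ in range(3):
        k=np.polyfit(P[:,0],P[:,1],1); e=P[:,1]-np.polyval(k,P[:,0]); P=P[abs(e)<max(.5,2*e.std())]
    A,B=[onz("top",(c,np.polyval(k,c)),z) for c in(P[0,0],P[-1,0])]
    m=(A-B)[0]/(A-B)[1]; x=A[0]+m*(-.13-A[1])
    print(n,len(P),e.std().round(2),"yaw",-np.degrees(np.arctan(m)),"x@-.13",x); return x,m
edge(range(376,455),lambda c:224-(c-376)*.05,"far outer",+1,.03)
edge([c for c in range(398,455) if not 428<c<438],lambda c:231-(c-396)*.045,"far inner",-1,.03)
edge(list(range(402,436))+list(range(446,458)),lambda c:247-(c-400)*.05,"near inner",+1,.03)
edge(list(range(402,436))+list(range(446,458)),lambda c:255.5-(c-400)*.05,"near outer",-1,.03)
E
```

```text
far outer 79 0.17 yaw 3.7143244085954237 x@-.13 0.6077943649042826
far inner 48 0.17 yaw 3.7913147307612407 x@-.13 0.5854935366974033
near inner 43 0.18 yaw 3.633483563396013 x@-.13 0.5322828059133717
near outer 45 0.22 yaw 3.53127393952315 x@-.13 0.509497014626155
```

>>> {"op": "servo_tool", "data": {"rows": [[[0, 0, -0.005], [0, 0, -1], 0], [[0, 0, -0.005], [0, 0, -1], 0], [[0, 0, -0.005], [0, 0, -1], 0], [[0, 0, -0.005], [0, 0, -1], 0], [[0, 0, -0.005], [0, 0, -1], 0], [[0, 0, -0.005], [0, 0, -1], 0], [[0, 0, -0.005], [0, 0, -1], 0], [[0, 0, -0.005], [0, 0, -1], 0], [[0, 0, -0.005], [0, 0, -1], 0], [[0, 0, -0.005], [0, 0, -1], 0], [[0, 0, -0.005], [0, 0, -1], 0], [[0, 0, -0.005], [0, 0, -1], 0], [[0, 0, -0.005], [0, 0, -1], 0], [[0, 0, -0.005], [0, 0, -1], 0], [[0, 0, -0.005], [0, 0, -1], 0], [[0, 0, -0.005], [0, 0, -1], 0], [[0, 0, 0], [0, 0, -1], 0], [[0, 0, 0], [0, 0, -1], 0], [[0, 0, 0], [0, 0, -1], 0], [[0, 0, 0], [0, 0, -1], 0]]}}

```text
clock: 1.77
tool_pos: [0.2934, -0.6076, 0.306]
orientation: [-180.0, 0.1, -33.9]
force: [-0.9, -1.3, -0.8]
opening: 0.0875
```

```bash
python3 - <<'E'
from h import *
print(proj("side",[[.413,.3967,.055],[.607,.3934,.055],[.51,.395,.055]]))
# red line: side ray vs cylinder
a=np.array([.607,.3934,.055]);u=np.array([-.9999,.0167,0])
o,d=ray("side",(254.4,342.6))
best=None
for s in np.linspace(.8,1.6,8001):
    p=o+s*d; q=p-a; q=q-u*(q@u); 
    if np.linalg.norm(q)<.022: print(p,q,"angle from up",np.degrees(np.arctan2(q[1],q[2]))); break
E
```

```text
[[297.66213355 354.25353847]
 [224.04720457 321.73607753]
 [259.51754645 337.46311264]]
[0.50800875 0.41661666 0.05931452] [0.00036788 0.02155719 0.00431452] angle from up 78.68220532058615
```

>>> {"op": "servo_tool", "data": {"rows": [[[0, 0, 0], [0, 0, -1], 0], [[0, 0, 0], [0, 0, -1], 0], [[0, 0, 0], [0, 0, -1], 0], [[0, 0, 0], [0, 0, -1], 0], [[0, 0, 0], [0, 0, -1], 0], [[0, 0, 0], [0, 0, -0.5], 0], [[0.008, -0.02, 0], [0, 0, 0], 0], [[0.008, -0.04, 0], [0, 0, 0], 0], [[0.008, -0.04, 0], [0, 0, 0], 0], [[0.008, -0.04, 0], [0, 0, 0], 0], [[0.008, -0.04, 0], [0, 0, 0], 0], [[0.008, -0.04, 0], [0, 0, 0], 0], [[0.008, -0.04, 0], [0, 0, 0], 0], [[0.008, -0.04, 0], [0, 0, 0], 0], [[0.008, -0.04, 0], [0, 0, 0], 0], [[0.008, -0.04, 0], [0, 0, 0], 0], [[0.008, -0.04, 0], [0, 0, 0], 0], [[0.008, -0.04, 0], [0, 0, 0], 0], [[0.008, -0.04, 0], [0, 0, 0], 0], [[0.008, -0.04, 0], [0, 0, 0], 0]]}}

```text
clock: 3.43
tool_pos: [0.4166, -0.0684, 0.3067]
orientation: [-180.0, -0.0, -1.2]
force: [1.2, -0.5, 0.0]
opening: 0.0876
```

>>> {"op": "servo_tool", "data": {"rows": [[[0.007, -0.0388, 0], [0, 0, 0], 0], [[0.007, -0.0388, 0], [0, 0, 0], 0], [[0.007, -0.0388, 0], [0, 0, 0], 0], [[0.007, -0.0388, 0], [0, 0, 0], 0], [[0.007, -0.0388, 0], [0, 0, 0], 0], [[0.007, -0.0388, 0], [0, 0, 0], 0], [[0.007, -0.0388, 0], [0, 0, 0], 0], [[0.007, -0.0388, 0], [0, 0, 0], 0], [[0.007, -0.0388, 0], [0, 0, 0], 0], [[0.007, -0.0388, 0], [0, 0, 0], 0], [[0.007, -0.0388, 0], [0, 0, 0], 0], [[0.007, -0.0388, 0], [0, 0, 0], 0], [[0, 0, 0.03], [0, 0, 0], 0], [[0, 0, 0.036], [0, 0, 0], 0], [[0, 0, 0.036], [0, 0, 0], 0], [[0, 0, 0.036], [0, 0, 0], 0], [[0, 0, 0.036], [0, 0, 0], 0], [[0, 0, 0.024], [0, 0, 0], 0], [[0, 0, 0], [0, 0, 0], 0]]}}

```text
clock: 5.02
tool_pos: [0.5081, 0.3903, 0.1021]
orientation: [179.6, 0.4, -1.3]
force: [-1.5, -0.6, -0.5]
opening: 0.0878
```

```bash
python3 - <<'E'
from h import *
o=telemetry.get_obs(); print(o["tool_pos"],o["orientation"],o["joint_pos"])
s=snap("side","s1"); crop(s,190,250,140,130,5,"s1c")
t=snap("top","t1"); crop(t,190,200,100,100,5,"t1c")
E
```

```text
[0.50812103 0.39033571 0.10212273] [179.55829291   0.40366519  -1.29073942] [ 54.89389073  23.41753412 -12.2638464   -0.10944148 -54.91030067
  33.88030158]
```

View pics/s1c.png

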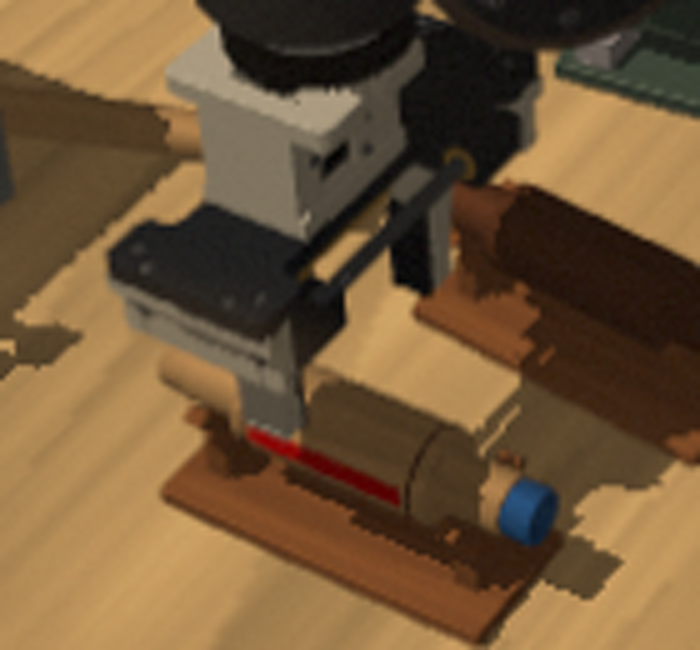

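>>> {"op": "servo_tool", "data": {"rows": [[[0.002, -0.005, 0], [0, 0, 0], 0], [[0, 0, 0.02], [0, 0, 0], 0], [[0, 0, 0.022], [0, 0, 0], 0], [[0, 0, 0.016], [0, 0, 0], 0], [[0, 0, 0.008], [0, 0, 0], 0], [[0, 0, 0], [0, 0, 0], 0], [[0, 0, 0], [0, 0, 0], 0.6], [[0, 0, 0], [0, 0, 0], 0.7], [[0, 0, 0], [0, 0, 0], 0.8], [[0, 0, 0], [0, 0, 0], 0.8], [[0, 0, 0], [0, 0, 0], 0.8], [[0, 0, 0], [0, 0, 0], 0.8], [[0, 0, 0], [0, 0, 0], 0.8], [[0, 0, 0], [0, 0, 0], 0.8]]}}

```text
clock: 6.28
tool_pos: [0.5129, 0.3936, 0.0425]
orientation: [179.6, 0.1, -1.2]
force: [4.1, -14.2, 7.4]
opening: 0.0433
```

```bash
python3 - <<'E'
from h import *
o=telemetry.get_obs(); print(o["tool_pos"],o["orientation"],o["opening"],o["force"])
s=snap("side","s2"); crop(s,190,250,140,130,5,"s2c")
E
```

```text
[0.51289167 0.39358977 0.04251058] [ 1.79562776e+02  1.17982999e-01 -1.22817333e+00] 0.043265861109366976 [  4.09258379 -14.244513     7.41515259]
```

View pics/s2c.png

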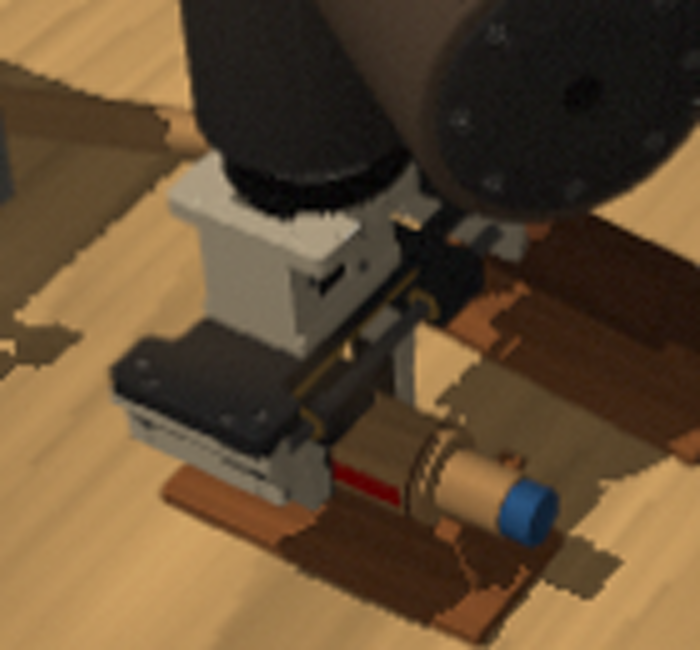

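>>> {"op": "servo_tool", "data": {"rows": [[[0, 0, -0.01], [0, 0, 0], 0.8], [[0, 0, -0.02], [0, 0, 0], 0.8], [[0, 0, -0.038], [0, 0, 0], 0.8], [[0, 0, -0.038], [0, 0, 0], 0.8], [[0, 0, -0.038], [0, 0, 0.5], 0.8], [[0, 0, -0.038], [0, 0, 0.9], 0.8], [[0, 0, -0.038], [0, 0, 0.9], 0.8], [[0, 0, -0.038], [0, 0, 0.9], 0.8], [[0, 0, -0.015], [0, 0, 1], 0.8], [[0, 0, 0], [0, 0, 1], 0.8], [[0, 0, 0], [0, 0, 1], 0.8], [[0, 0, 0], [0, 0, 1], 0.8], [[0, 0, 0], [0, 0, 1], 0.8], [[0, 0, 0], [0, 0, 1], 0.8], [[0, 0, 0], [0, 0, 1], 0.8], [[0, 0, 0], [0, 0, 1], 0.8], [[0, 0, 0], [0, 0, 1], 0.8], [[0, 0, 0], [0, 0, 1], 0.8], [[0, 0, 0], [0, 0, 1], 0.8], [[0, 0, 0], [0, 0, 0], 0.8]]}}

```text
clock: 8.0
tool_pos: [0.5127, 0.3983, 0.3154]
orientation: [180.0, -0.0, -86.7]
force: [-0.2, 0.4, -1.9]
opening: 0.0435
```

>>> {"op": "servo_tool", "data": {"rows": [[[0.03, -0.001, 0], [0, 0, -0.06], 0.8], [[0.039, -0.001, 0], [0, 0, 0], 0.8], [[0.039, -0.001, 0], [0, 0, 0], 0.8], [[0.039, -0.001, 0], [0, 0, 0], 0.8], [[0.039, -0.001, 0], [0, 0, 0], 0.8], [[0.039, -0.001, 0], [0, 0, 0], 0.8], [[0.039, -0.001, 0], [0, 0, 0], 0.8], [[0.039, -0.001, 0], [0, 0, 0], 0.8], [[0.039, -0.001, 0], [0, 0, 0], 0.8], [[0.039, -0.001, 0], [0, 0, 0], 0.8], [[0.039, -0.001, 0], [0, 0, 0], 0.8], [[0.039, -0.001, 0], [0, 0, 0], 0.8], [[0.039, -0.001, 0], [0, 0, 0], 0.8], [[0.039, -0.001, 0], [0, 0, 0], 0.8], [[0.009, -0.001, 0], [0, 0, 0], 0.8], [[0, 0, 0], [0, 0, 0], 0.8], [[0, 0, 0], [0, 0, 0], 0.8]]}}

```text
clock: 9.42
tool_pos: [0.5651, -0.146, 0.3152]
orientation: [180.0, 0.0, -86.0]
force: [0.1, 0.1, -2.7]
opening: 0.0434
```

```bash
python3 - <<'E'
from h import *
o=telemetry.get_obs(); print(o["tool_pos"],o["orientation"],o["joint_pos"])
s=snap("side","s3"); crop(s,260,80,150,130,5,"s3c")
t=snap("top","t3"); crop(t,340,180,160,100,5,"t3c")
E
```

```text
[ 0.56505605 -0.14597372  0.31520366] [ 1.79968018e+02  2.40077559e-02 -8.60305940e+01] [ 4.68505709e+00  9.42869304e+00 -2.89475850e+00 -2.49779270e-02
 -7.77082291e+01 -7.10320057e-01]
```

View pics/s3c.png

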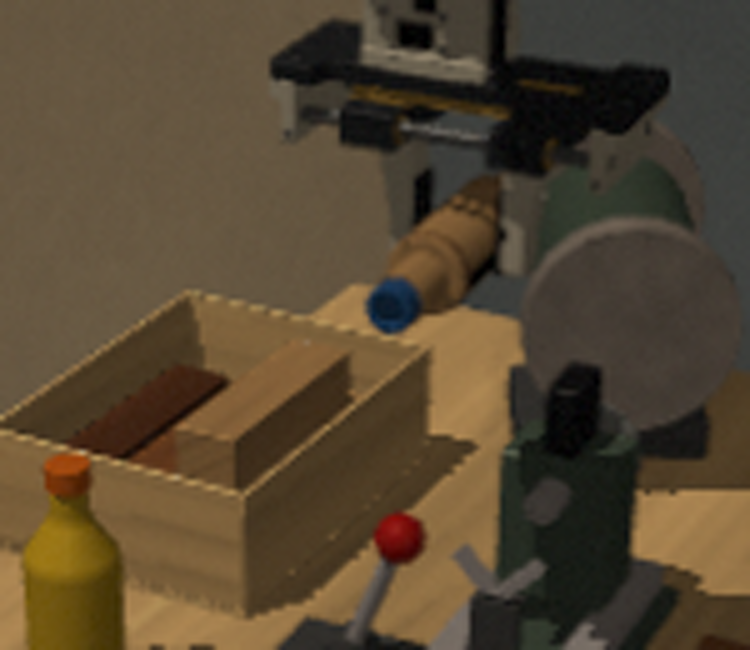

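View pics/t3c.png

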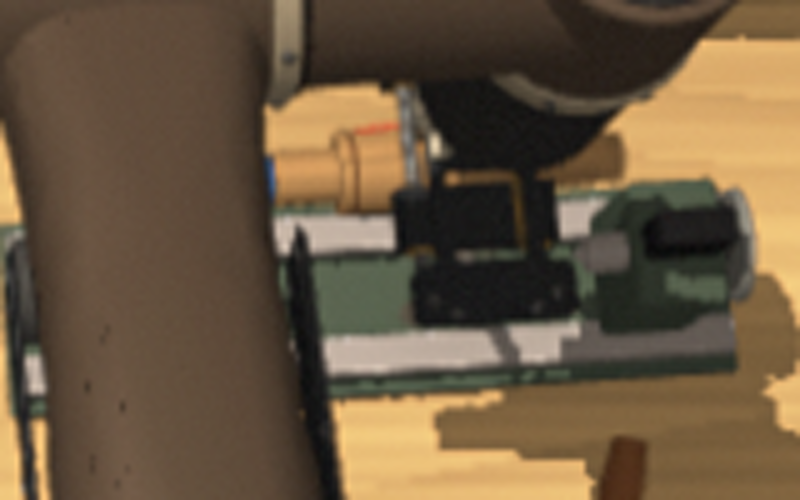

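```bash
python3 - <<'E'
from h import *
tcp=np.array([.56505,-.14597,.3152]); th=np.radians(-86.03); u=-np.array([np.cos(th),np.sin(th),0]); c=tcp+[0,0,.0125]
for k in (-.004,0,.004,.008): print(k,"blue side",proj("side",c+u*(k+.097))[0],"tail top",proj("top",c+u*(k-.097))[0], "blue top",proj("top",c+u*(k+.097))[0])
s=cv2.imread("pics/s3.png"); hsv=cv2.cvtColor(s,cv2.COLOR_BGR2HSV)
m=cv2.inRange(hsv,(95,120,50),(125,255,255)); ys,xs=np.nonzero(m); k=(ys<160)&(ys>120);print(xs[k].min(),xs[k].max(),ys[k].min(),ys[k].max())
t=cv2.imread("pics/t3.png"); crop(s,325,110,50,45,14,"s3d"); crop(t,385,195,90,35,8,"t3d")
E
```

```text
-0.004 blue side [338.43465036 141.06608052] tail top [466.95012785 211.4229576 ] blue top [391.53355087 216.10634533]
0 blue side [337.79752159 141.64779029] tail top [465.41825278 211.51704818] blue top [389.95876668 216.20521923]
0.004 blue side [337.15743277 142.23225215] tail top [463.88524026 211.61125329] blue top [388.38336342 216.30417503]
0.008 blue side [336.5143644  142.81948458] tail top [462.35110084 211.70557227] blue top [386.80735194 216.40321206]
334 342 136 145
```

View pics/s3d.png

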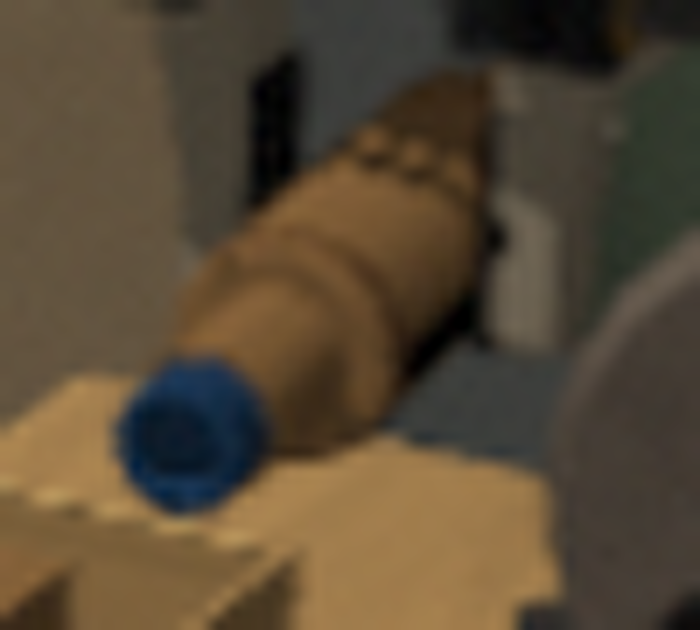

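View pics/t3d.png

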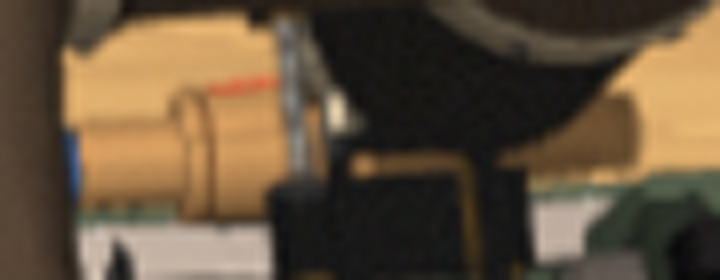

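>>> {"op": "servo_tool", "data": {"rows": [[[-0.0034, 0.0056, 0.01], [0, 0, 0.05], 0.8], [[0, 0, 0.02], [0, 0, 0], 0.8], [[0, 0, 0.03], [0, 0, 0], 0.8], [[0, 0, 0.03], [0, 0, 0], 0.8], [[0, 0, 0.03], [0, 0, 0], 0.8], [[0, 0, 0.02], [0, 0, 0], 0.8], [[0, 0, 0], [0, 0, 0], 0.8], [[0, 0, 0], [0, 0, 0], 0.8]]}}

```text
clock: 10.18
tool_pos: [0.5593, -0.1415, 0.1754]
orientation: [179.9, -0.0, -86.2]
force: [1.4, -0.9, -1.0]
opening: 0.0432
```

```bash
python3 - <<'E'
from h import *
o=telemetry.get_obs(); print(o["tool_pos"],o["orientation"],o["joint_pos"])
s=snap("side","s4"); crop(s,240,0,300,280,2.1,"s4c")
E
```

```text
[ 0.55930504 -0.14146547  0.17544837] [ 1.79906722e+02 -1.83202180e-02 -8.62255160e+01] [ 5.23481476e+00  1.36622642e+01 -1.60729523e+01  1.83366693e-02
 -6.03584991e+01 -1.46942747e+00]
```

View pics/s4c.png

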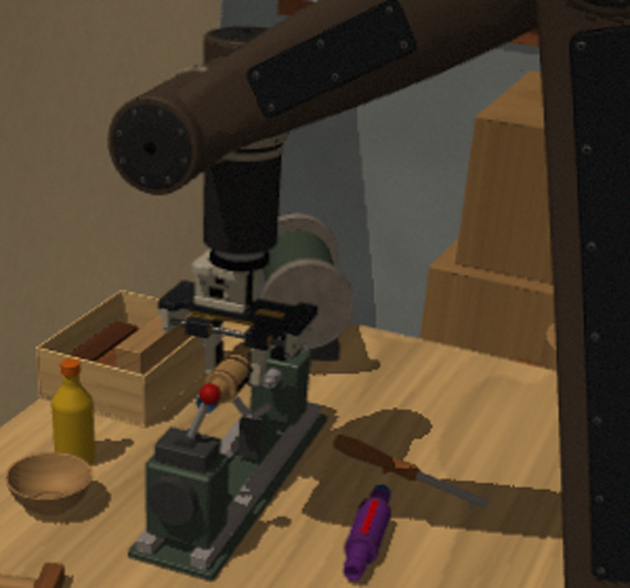

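>>> {"op": "servo_tool", "data": {"rows": [[[0.002, 0, 0.015], [0, 0, 0.02], 0.8], [[0, 0, 0.02], [0, 0, 0], 0.8], [[0, 0, 0.015], [0, 0, 0], 0.8], [[0, 0, 0.01], [0, 0, 0], 0.8], [[0, 0, 0.005], [0, 0, 0], 0.8], [[0, 0, 0.003], [0, 0, 0], 0.8], [[0, 0, 0.003], [0, 0, 0], 0.8], [[0, 0, 0], [0, 0, 0], 0.8], [[0, 0, 0], [0, 0, 0], 0.8]]}}

```text
clock: 10.98
tool_pos: [0.5601, -0.1444, 0.1053]
orientation: [-179.9, -0.0, -86.5]
force: [0.7, 0.6, -1.9]
opening: 0.0433
```

```bash
python3 - <<'E'
from h import *
o=telemetry.get_obs(); print(o["tool_pos"],o["orientation"],o["force"])
s=snap("side","s5"); crop(s,310,140,110,110,6,"s5c")
t=snap("top","t5"); crop(t,340,190,160,90,5,"t5c")
E
```

```text
[ 0.5600589  -0.14443325  0.10526463] [-1.79942912e+02 -7.76423647e-03 -8.64792315e+01] [ 0.7494092   0.57987516 -1.92415304]
```

View pics/s5c.png

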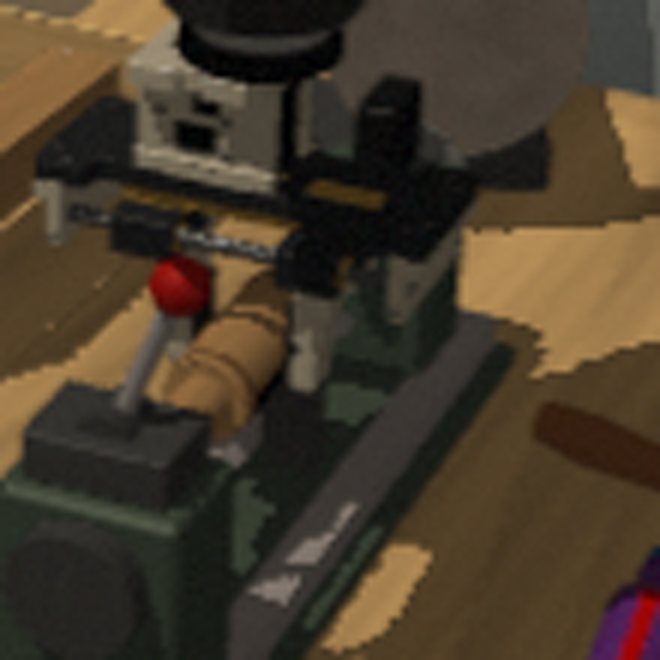

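View pics/t5c.png

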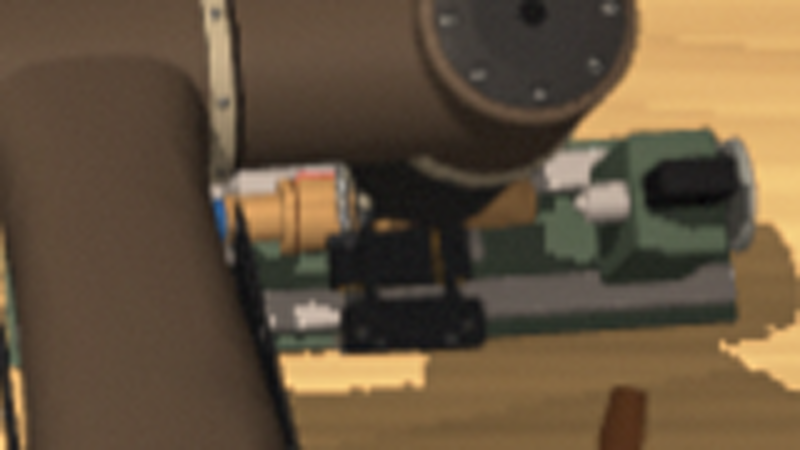

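>>> {"op": "servo_tool", "data": {"rows": [[[0, 0.0005, 0.002], [0, 0, 0], 0.8], [[0, 0, 0.002], [0, 0, 0], 0.8], [[0, 0, 0.002], [0, 0, 0], 0.8], [[0, 0, 0], [0, 0, 0], 0.8], [[0, 0, 0], [0, 0, 0], 0.8]]}}

```text
clock: 11.5
tool_pos: [0.5588, -0.1445, 0.0985]
orientation: [180.0, -0.0, -86.5]
force: [-0.9, -0.0, 0.6]
opening: 0.0432
```

>>> {"op": "servo_tool", "data": {"rows": [[[0, 0, 0.001], [0, 0, 0], 0.8], [[0, 0, 0.0005], [0, 0, 0], 0.8], [[0, 0, 0], [0, 0, 0], 0.8], [[0, 0, 0], [0, 0, 0], 0.8]]}}

```text
clock: 11.83
tool_pos: [0.5589, -0.1446, 0.0983]
orientation: [-180.0, -0.0, -86.5]
force: [-5.9, 2.1, 10.8]
opening: 0.0434
```

>>> {"op": "servo_tool", "data": {"rows": [[[0, 0, -0.0005], [0, 0, 0], 0.4], [[0, 0, 0], [0, 0, 0], 0.2], [[0, 0, 0], [0, 0, 0], 0], [[0, 0, 0], [0, 0, 0], 0], [[0, 0, 0], [0, 0, 0], 0], [[0, 0, -0.01], [0, 0, 0], 0], [[0, 0, -0.03], [0, 0, 0], 0], [[0, 0, -0.03], [0, 0, 0], 0], [[0, 0, -0.04], [0, 0, 0], 0], [[0, 0, -0.04], [0, 0, 0], 0], [[0, 0, -0.03], [0, 0, 0], 0], [[0, 0, 0], [0, 0, 0], 0]]}}

```text
clock: 12.83
tool_pos: [0.5621, -0.1452, 0.2862]
orientation: [-179.3, -0.1, -86.4]
force: [0.8, -0.2, -0.0]
opening: 0.0874
```

```bash
python3 - <<'E'
from h import *
o=telemetry.get_obs(); print(o["tool_pos"],o["orientation"],o["force"])
s=snap("side","s6"); crop(s,310,140,110,110,6,"s6c")
t=snap("top","t6"); crop(t,340,190,160,90,5,"t6c")
E
```

```text
[ 0.56205145 -0.14524807  0.2861963 ] [-1.79329300e+02 -1.41024952e-01 -8.64440294e+01] [ 0.81210305 -0.2470515  -0.00091147]
```

View pics/s6c.png

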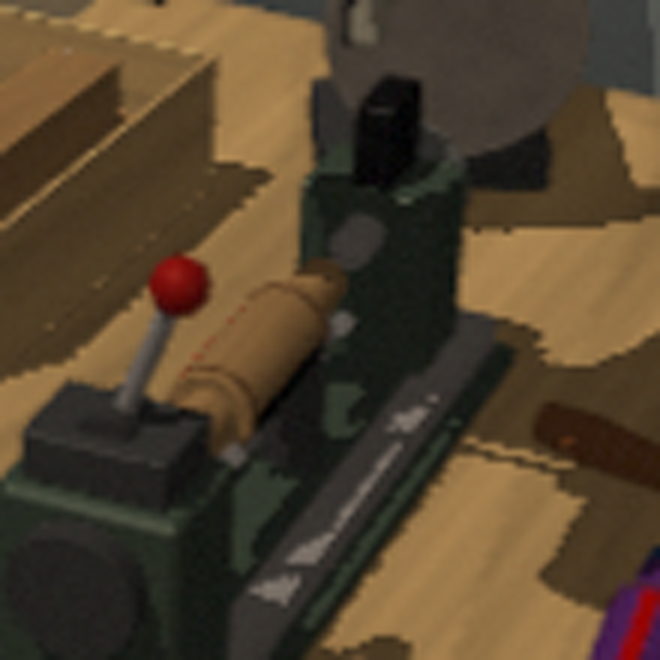

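View pics/t6c.png

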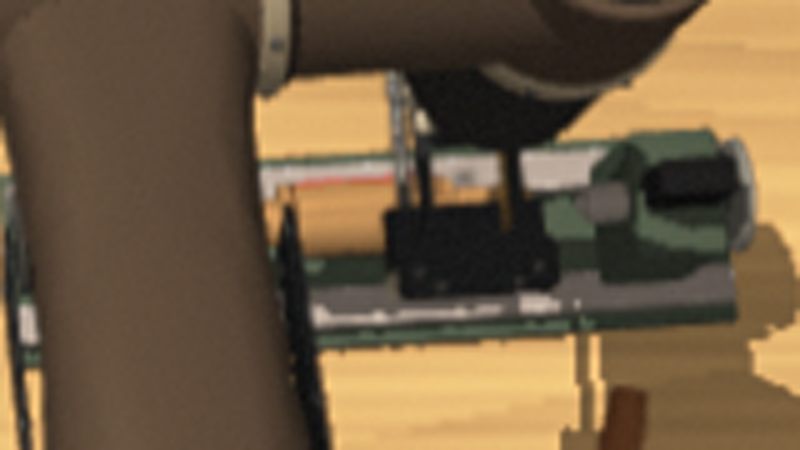

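>>> {"op": "servo_tool", "data": {"rows": [[[0.02, 0.0005, 0], [0, 0, 0], 0], [[0.035, 0.0005, 0], [0, 0, 0], 0], [[0.04, 0.0005, 0], [0, 0, 0], 0], [[0.04, 0.0005, 0], [0, 0, 0], 0], [[0.03, 0.0005, 0], [0, 0, 0], 0], [[0.009, 0, 0], [0, 0, 0], 0], [[0, 0, 0.02], [0, 0, 0], 0], [[0, 0, 0.03], [0, 0, 0], 0], [[0, 0, 0.03], [0, 0, 0], 0], [[0, 0, 0.015], [0, 0, 0], 0], [[0, 0, 0], [0, 0, 0], 0], [[0, 0, 0], [0, 0, 0], 0]]}}

```text
clock: 13.93
tool_pos: [0.5665, -0.318, 0.1814]
orientation: [179.8, 0.0, -86.5]
force: [0.8, 0.0, 0.2]
opening: 0.0873
```

```bash
python3 - <<'E'
from h import *
o=telemetry.get_obs(); print(o["tool_pos"],o["orientation"],o["force"])
s=snap("side","s7"); crop(s,310,100,120,120,5,"s7c")
t=snap("top","t7"); crop(t,340,190,160,90,5,"t7c")
E
```

```text
[ 0.56653699 -0.31802679  0.18144628] [ 1.79821642e+02  3.87056927e-02 -8.64752990e+01] [0.79050965 0.03826803 0.19819391]
```

View pics/s7c.png

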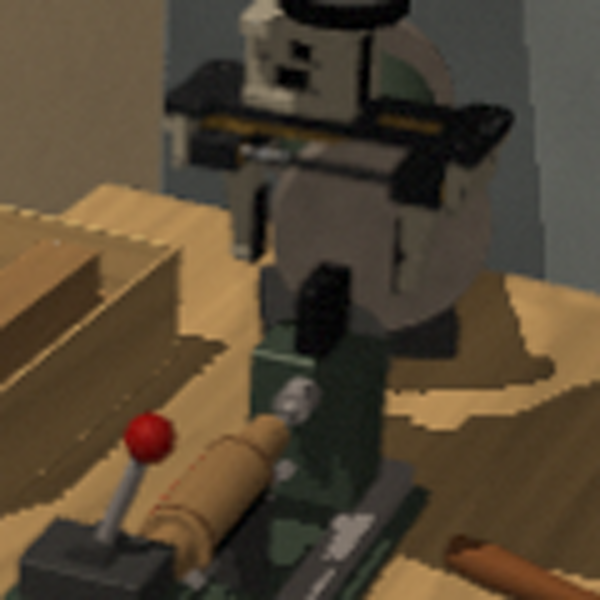

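View pics/t7c.png

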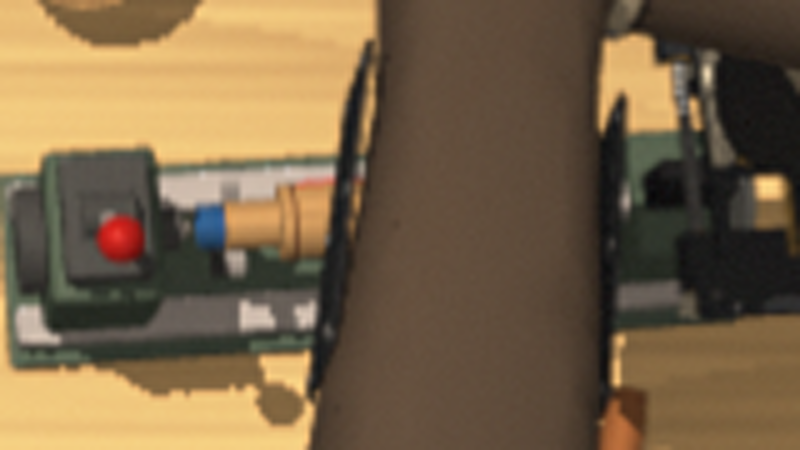

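>>> {"op": "servo_tool", "data": {"rows": [[[0, -0.004, 0], [0, 0, 0], 0], [[0, 0, 0.01], [0, 0, 0], 0], [[0, 0, 0.015], [0, 0, 0], 0], [[0, 0, 0.01], [0, 0, 0], 0], [[0, 0, 0.003], [0, 0, 0], 0], [[0, 0, 0], [0, 0, 0], 0.5], [[0, 0, 0], [0, 0, 0], 0.7], [[0, 0, 0], [0, 0, 0], 1], [[0, 0, 0], [0, 0, 0], 1], [[0, 0, 0], [0, 0, 0], 1], [[0, 0, 0], [0, 0, 0], 1], [[0, 0, 0], [0, 0, 0], 1], [[0, 0, 0], [0, 0, 0], 1]]}}

```text
clock: 15.12
tool_pos: [0.5713, -0.3181, 0.1447]
orientation: [-180.0, -0.0, -86.5]
force: [0.6, 0.2, 0.5]
opening: 0.0401
```

>>> {"op": "servo_tool", "data": {"rows": [[[0, 0, 0], [0, 0, 0], 1], [[0, 0, 0], [0, 0, 0], 1], [[0, 0, 0], [0, 0, 0], 1], [[0, 0, 0], [0, 0, 0], 1], [[0, 0, 0], [0, 0, 0], 1]]}}

```text
clock: 15.53
tool_pos: [0.5693, -0.3181, 0.1445]
orientation: [179.8, 0.0, -86.5]
force: [-7.1, -0.5, 2.4]
opening: 0.0218
```

>>> {"op": "servo_tool", "data": {"rows": [[[-0.002, 0, 0], [0, 0, 0], 1], [[-0.003, 0, 0], [0, 0, 0], 1], [[-0.004, 0, 0], [0, 0, 0], 1], [[-0.004, 0, 0], [0, 0, 0], 1], [[-0.004, 0, 0], [0, 0, 0], 1], [[-0.004, 0, 0], [0, 0, 0], 1], [[-0.004, 0, 0], [0, 0, 0], 1], [[0, 0, 0], [0, 0, 0], 1]]}}

```text
clock: 16.2
tool_pos: [0.5678, -0.2937, 0.1445]
orientation: [179.8, -0.0, -86.5]
force: [-6.0, -2.6, 2.6]
opening: 0.0216
```

>>> {"op": "servo_tool", "data": {"rows": [[[-0.002, 0, 0], [0, 0, 0], 1], [[-0.002, 0, 0], [0, 0, 0], 1], [[-0.002, 0, 0], [0, 0, 0], 1], [[-0.002, 0, 0], [0, 0, 0], 1], [[0, 0, 0], [0, 0, 0], 1]]}}

```text
clock: 16.62
tool_pos: [0.5673, -0.2861, 0.1445]
orientation: [179.8, -0.0, -86.5]
force: [-6.4, -5.4, 2.0]
opening: 0.022
```

>>> {"op": "servo_tool", "data": {"rows": [[[-0.002, 0, 0], [0, 0, 0], 1], [[-0.002, 0, 0], [0, 0, 0], 1], [[0, 0, 0], [0, 0, 0], 1]]}}

```text
clock: 16.87
tool_pos: [0.567, -0.2823, 0.1445]
orientation: [179.8, -0.1, -86.5]
force: [-5.6, -6.3, 1.2]
opening: 0.0218
```

>>> {"op": "servo_tool", "data": {"rows": [[[-0.002, 0, 0], [0, 0, 0], 1], [[-0.001, 0, 0], [0, 0, 0], 1], [[0, 0, 0], [0, 0, 0], 1]]}}

```text
clock: 17.12
tool_pos: [0.5668, -0.2795, 0.1445]
orientation: [179.8, -0.1, -86.5]
force: [-5.5, -6.5, 1.0]
opening: 0.0213
```

```bash
python3 - <<'E'
from h import *
o=telemetry.get_obs(); print(o["tool_pos"],o["orientation"],o["force"])
t=snap("top","t8"); crop(t,340,190,160,90,5,"t8c")
E
```

```text
[ 0.56682672 -0.27949034  0.1444771 ] [ 1.79800018e+02 -6.64908434e-02 -8.65077041e+01] [-5.4522818  -6.46332365  0.95133801]
```

View pics/t8c.png

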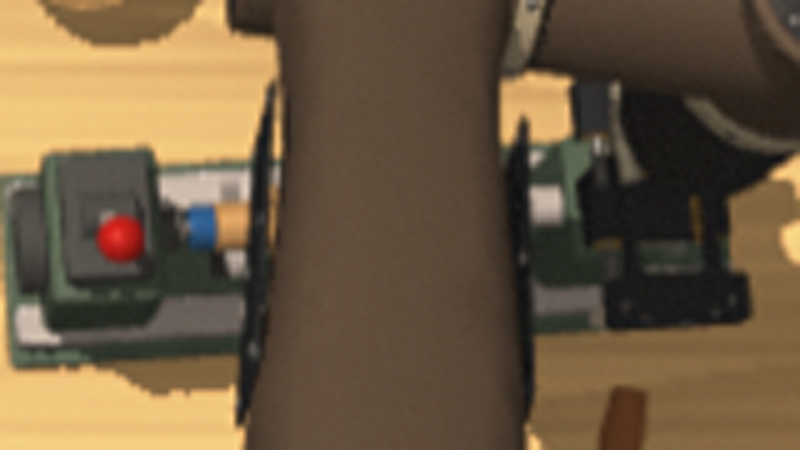

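>>> {"op": "servo_tool", "data": {"rows": [[[-0.002, 0, 0], [0, 0, 0], 1], [[-0.001, 0, 0], [0, 0, 0], 1], [[-0.001, 0, 0], [0, 0, 0], 1], [[0, 0, 0], [0, 0, 0], 1]]}}

```text
clock: 17.5
tool_pos: [0.5666, -0.2756, 0.1445]
orientation: [179.8, -0.1, -86.5]
force: [-5.8, -6.2, 1.6]
opening: 0.0219
```

>>> {"op": "servo_tool", "data": {"rows": [[[-0.001, 0, 0], [0, 0, 0], 1], [[-0.001, 0, 0], [0, 0, 0], 1], [[0, 0, 0], [0, 0, 0], 1]]}}

```text
clock: 17.75
tool_pos: [0.5664, -0.2739, 0.1445]
orientation: [179.8, -0.1, -86.5]
force: [-5.7, -9.0, 0.4]
opening: 0.0223
```

>>> {"op": "servo_tool", "data": {"rows": [[[-0.001, 0, 0], [0, 0, 0], 1], [[0, 0, 0], [0, 0, 0], 1], [[0, 0, 0], [0, 0, 0], 1]]}}

```text
clock: 18.0
tool_pos: [0.5664, -0.2738, 0.1445]
orientation: [179.8, -0.2, -86.5]
force: [-5.3, -13.3, -0.4]
opening: 0.0217
```

>>> {"op": "servo_tool", "data": {"rows": [[[-0.001, 0, 0], [0, 0, 0], 1], [[0, 0, 0], [0, 0, 0], 1], [[0, 0, 0], [0, 0, 0], 1]]}}

```text
clock: 18.25
tool_pos: [0.5665, -0.2737, 0.1445]
orientation: [179.8, -0.2, -86.5]
force: [-4.6, -18.5, -3.2]
opening: 0.0219
```

```bash
python3 - <<'E'
from h import *
o=telemetry.get_obs(); print(o["tool_pos"],o["orientation"],o["force"])
t=snap("top","t9"); crop(t,340,190,160,90,5,"t9c")
E
```

```text
[ 0.56647761 -0.27369908  0.14447823] [179.80457571  -0.21451243 -86.52377258] [ -4.61995088 -18.53606606  -3.17602434]
```

View pics/t9c.png

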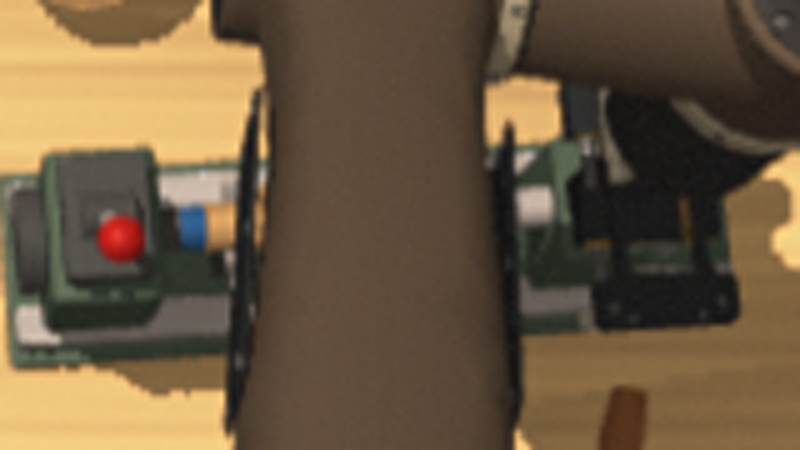

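>>> {"op": "servo_tool", "data": {"rows": [[[-0.001, 0, 0], [0, 0, 0], 1], [[0, 0, 0], [0, 0, 0], 1], [[0.001, 0, 0], [0, 0, 0], 1], [[0.002, 0, 0], [0, 0, 0], 0.6], [[0, 0, 0], [0, 0, 0], 0.4], [[0, 0, 0], [0, 0, 0], 0.3], [[0, 0, 0], [0, 0, 0], 0.3], [[0, 0, -0.02], [0, 0, 0], 0.3], [[0, 0, -0.03], [0, 0, 0], 0], [[0, 0, -0.03], [0, 0, 0], 0], [[0, 0, -0.03], [0, 0, 0], 0], [[0, 0, -0.03], [0, 0, 0], 0], [[0, 0, 0], [0, 0, 0], 0]]}}

```text
clock: 19.38
tool_pos: [0.5711, -0.2728, 0.292]
orientation: [-179.5, -0.2, -86.4]
force: [0.4, -1.2, 1.1]
opening: 0.0832
```

```bash
python3 - <<'E'
from h import *
o=telemetry.get_obs(); print(o["tool_pos"],o["orientation"],o["force"],o["joint_pos"])
t=snap("top","t10"); crop(t,340,190,160,90,5,"t10c")
s=snap("side","s10"); crop(s,310,140,100,100,6,"s10c")
E
```

```text
[ 0.57108319 -0.27282219  0.29197829] [-179.45301092   -0.24418978  -86.41064045] [ 0.36583363 -1.15581347  1.0651364 ] [ -7.81214446  14.34513641   0.3541226    0.1355944  -75.42455712
  11.36921597]
```

View pics/t10c.png

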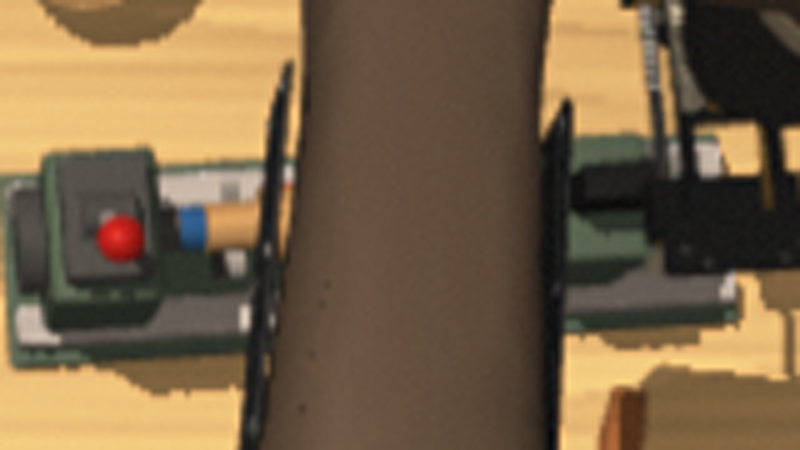

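View pics/s10c.png

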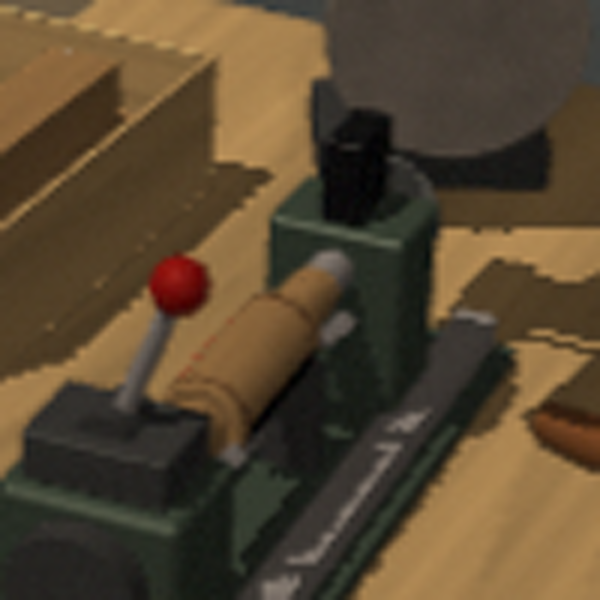

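>>> {"op": "servo_tool", "data": {"rows": [[[-0.026, -0.011, 0], [0, 0, 0], 0], [[-0.026, -0.011, 0], [0, 0, 0], 0], [[-0.026, -0.011, 0], [0, 0, 0], 0], [[-0.026, -0.011, 0], [0, 0, 0], 0], [[-0.026, -0.011, 0], [0, 0, 0], 0], [[0, 0, 0], [-1, 0, 0], 0], [[0, 0, 0], [-1, 0, 0], 0], [[0, 0, 0], [-1, 0, 0], 0], [[0, 0, 0], [0, 0, 0], 0], [[0, 0, 0], [0, 0, 0], 0]]}}

```text
clock: 20.32
tool_pos: [0.6158, -0.1381, 0.2796]
orientation: [161.6, 0.0, -86.5]
force: [-0.6, 0.8, -0.9]
opening: 0.0873
```

```bash
cat >> h.py <<'E'
C=np.array([.5587,-.130,.110]); YAW=np.radians(3.67)
UX=np.array([np.cos(YAW),np.sin(YAW),0]);UY=np.array([-np.sin(YAW),np.cos(YAW),0])
def loc(p): q=np.asarray(p)-C; return np.array([q@UX,q@UY,q[2]])
def redang(n,im,box,lo=((0,140,60),(172,140,60)),hi=((9,255,255),(180,255,255))):
    hsv=cv2.cvtColor(im,cv2.COLOR_BGR2HSV); m=cv2.inRange(hsv,lo[0],hi[0])|cv2.inRange(hsv,lo[1],hi[1])
    x,y,w,h=box; ys,xs=np.nonzero(m[y:y+h,x:x+w]); out=[]
    for px,py in zip(xs+x,ys+y):
        o,d=ray(n,(px,py)); ol=loc(o); dl=np.array([d@UX,d@UY,d[2]])
        a=dl[0]**2+dl[2]**2; b=2*(ol[0]*dl[0]+ol[2]*dl[2]); c=ol[0]**2+ol[2]**2-.022**2
        D=b*b-4*a*c; 
        if D<0: D=0
        p=ol+dl*(-b-D**.5)/(2*a)
        if abs(p[1])<.05: out.append((np.degrees(np.arctan2(p[0],p[2])),p[1]*1000,px,py))
    return np.array(out)
E
python3 - <<'E'
from h import *
o=telemetry.get_obs(); print(o["tool_pos"],o["orientation"],o["force"],o["joint_pos"])
R=cv2.Rodrigues(np.zeros(3))[0]
s=cv2.imread("pics/s10.png"); r=redang("side",s,(325,180,45,35)); print(len(r),np.round(r,0).tolist())
t=cv2.imread("pics/t6.png"); r=redang("top",t,(395,215,25,25)); print(len(r),np.round(r,0).tolist())
im=snap("side","s11"); crop(im,240,0,300,280,2.1,"s11c"); snap("top","t11")
print(onz("top",(395,152),.16),onz("top",(396,170),.0))
E
```

```text
[ 0.61577301 -0.13807143  0.27960445] [ 1.61565586e+02  4.21732945e-02 -8.64503859e+01] [-0.62290326  0.76189204 -0.86994787] [  4.78477155  26.52567365  14.39676724  -0.43317029 -96.30052196
  -1.20600332]
78 [[53.0, -38.0, 339.0, 182.0], [54.0, -41.0, 340.0, 182.0], [53.0, -27.0, 337.0, 183.0], [53.0, -31.0, 338.0, 183.0], [54.0, -34.0, 339.0, 183.0], [54.0, -38.0, 340.0, 183.0], [54.0, -42.0, 341.0, 183.0], [54.0, -45.0, 342.0, 183.0], [53.0, -20.0, 336.0, 184.0], [53.0, -24.0, 337.0, 184.0], [54.0, -28.0, 338.0, 184.0], [54.0, -31.0, 339.0, 184.0], [54.0, -35.0, 340.0, 184.0], [54.0, -38.0, 341.0, 184.0], [54.0, -42.0, 342.0, 184.0], [54.0, -45.0, 343.0, 184.0], [53.0, -14.0, 335.0, 185.0], [53.0, -17.0, 336.0, 185.0], [54.0, -21.0, 337.0, 185.0], [54.0, -24.0, 338.0, 185.0], [54.0, -28.0, 339.0, 185.0], [54.0, -31.0, 340.0, 185.0], [54.0, -35.0, 341.0, 185.0], [54.0, -38.0, 342.0, 185.0], [54.0, -42.0, 343.0, 185.0], [53.0, -10.0, 335.0, 186.0], [54.0, -14.0, 336.0, 186.0], [54.0, -17.0, 337.0, 186.0], [54.0, -21.0, 338.0, 186.0], [54.0, -24.0, 339.0, 186.0], [54.0, -28.0, 340.0
[... 848 characters left out ...]
.0, -21.0, 341.0, 189.0], [55.0, -24.0, 342.0, 189.0], [55.0, -28.0, 343.0, 189.0], [54.0, -1.0, 336.0, 190.0], [54.0, -4.0, 337.0, 190.0], [54.0, -7.0, 338.0, 190.0], [54.0, -11.0, 339.0, 190.0], [55.0, -14.0, 340.0, 190.0], [55.0, -18.0, 341.0, 190.0], [55.0, -21.0, 342.0, 190.0], [55.0, -24.0, 343.0, 190.0], [54.0, -1.0, 337.0, 191.0], [54.0, -4.0, 338.0, 191.0], [55.0, -7.0, 339.0, 191.0], [55.0, -11.0, 340.0, 191.0], [55.0, -14.0, 341.0, 191.0], [55.0, -18.0, 342.0, 191.0], [55.0, -4.0, 339.0, 192.0]]
4 [[67.0, 8.0, 406.0, 226.0], [65.0, 5.0, 407.0, 226.0], [60.0, -4.0, 410.0, 226.0], [59.0, -6.0, 411.0, 226.0]]
[ 0.78805559 -0.08902085  0.16      ] [ 0.78469527 -0.11244892  0.        ]
```

View pics/s11c.png

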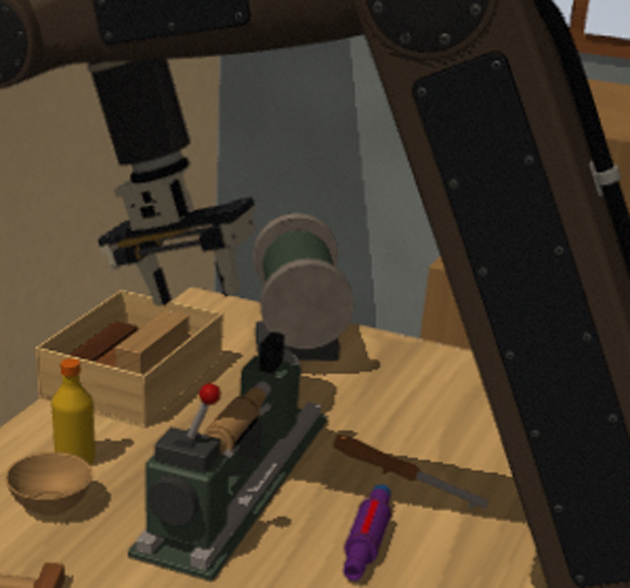

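View pics/t11.png

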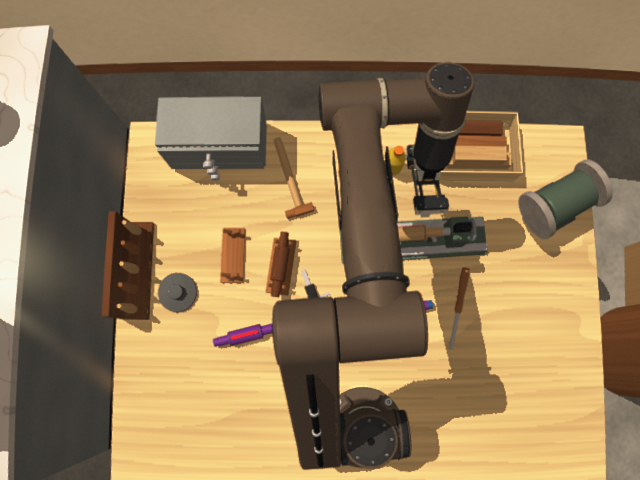

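>>> {"op": "servo_tool", "data": {"rows": [[[0, 0, 0.02], [0, 0, 0], 0], [[0, 0, 0.03], [0, 0, 0], 0], [[0, 0, 0.03], [0, 0, 0], 0], [[0, 0, 0.03], [0, 0, 0], 0], [[0, 0, 0.02], [0, 0, 0], 0], [[0, 0, 0.02], [0, 0, 0], 0], [[0, 0, 0], [0, 0, 0], 0], [[0, 0, 0], [0, 0, 0], 0]]}}

```text
clock: 21.08
tool_pos: [0.5685, -0.1421, 0.1432]
orientation: [162.1, -0.0, -86.5]
force: [-0.1, -0.6, 0.7]
opening: 0.0874
```

```bash
cat >> h.py <<'E'
from scipy.spatial.transform import Rotation as Ro
def where():
    o=telemetry.get_obs(); R=Ro.from_euler("xyz",o["orientation"],degrees=True).as_matrix()
    # spindle axis in tool frame: offset of axis line from tcp in tool y,z
    A=R.T@(C+UY*((o["tool_pos"]-C)@UY)-o["tool_pos"]); ax=R.T@UY
    z=R[:,2]; lean=np.degrees(np.arctan2(-(z@UX),-z[2]))
    print("tcp",o["tool_pos"].round(4),"loc",loc(o["tool_pos"]).round(4),"axis pt in tool",A.round(4),"axis dir in tool",ax.round(3),"lean",lean.round(1),"F",o["force"].round(1),"open",round(o["opening"],4),"t",o["clock"])
E
python3 -c "
from h import *
where()"
```

```text
tcp [ 0.5685 -0.1421  0.1432] loc [ 0.009  -0.0127  0.0332] axis pt in tool [ 0.     -0.0016  0.0344] axis dir in tool [-1.     0.003  0.001] lean 17.9 F [-0.1 -0.6  0.7] open 0.0874 t 21.0833
```

>>> {"op": "servo_tool", "data": {"rows": [[[0, -0.001, 0.015], [0, 0, 0], 0], [[0, 0, 0.018], [0, 0, 0], 0], [[0, 0, 0.012], [0, 0, 0], 0], [[0, 0, 0.006], [0, 0, 0], 0], [[0, 0, 0.001], [0, 0, 0], 0], [[0, 0, 0], [0, 0, 0], 0.4], [[0, 0, 0], [0, 0, 0], 0.6], [[0, 0, 0], [0, 0, 0], 0.8], [[0, 0, 0], [0, 0, 0], 0.8], [[0, 0, 0], [0, 0, 0], 0.8], [[0, 0, 0], [0, 0, 0], 0.8], [[0, 0, 0], [0, 0, 0], 0.8], [[0, 0, 0], [0, 0, 0], 0.8]]}}

```text
clock: 22.17
tool_pos: [0.5523, -0.1429, 0.0925]
orientation: [161.8, 0.0, -86.5]
force: [-5.8, 0.5, 4.2]
opening: 0.0432
```

```bash
python3 -c "
from h import *
where()"
```

```text
tcp [ 0.5523 -0.1429  0.0925] loc [-0.0072 -0.0125 -0.0175] axis pt in tool [-0.     -0.0014 -0.0189] axis dir in tool [-1.     0.003  0.001] lean 18.2 F [-5.8  0.5  4.2] open 0.0432 t 22.1667
```

>>> {"op": "servo_tool", "data": {"rows": [[[0, -0.001, 0], [0.5, 0, 0], 0.8], [[0, -0.002, -0.0001], [1, 0, 0], 0.8], [[0, -0.002, -0.0001], [1, 0, 0], 0.8], [[0, -0.002, -0.0001], [1, 0, 0], 0.8], [[0, 0, 0], [0, 0, 0], 0.8]]}}

```text
clock: 22.58
tool_pos: [0.5586, -0.1426, 0.0922]
orientation: [-176.6, 0.0, -86.5]
force: [1.3, -0.3, -4.1]
opening: 0.0429
```

```bash
python3 -c "
from h import *
where()"
```

```text
tcp [ 0.5586 -0.1426  0.0922] loc [-0.0009 -0.0126 -0.0178] axis pt in tool [-0.     -0.002  -0.0177] axis dir in tool [-1.     0.004  0.   ] lean -3.4 F [ 1.3 -0.3 -4.1] open 0.0429 t 22.5833
```

Turning works with low forces, so I'll continue to a lean of about −24.

>>> {"op": "servo_tool", "data": {"rows": [[[0, -0.002, -0.0001], [1, 0, 0], 0.8], [[0, -0.002, -0.0001], [1, 0, 0], 0.8], [[0, -0.002, -0.0001], [1, 0, 0], 0.8], [[0, -0.001, 0], [0.5, 0, 0], 0.8], [[0, 0, 0], [0, 0, 0], 0.8], [[0, 0, 0], [0, 0, 0], 0.8]]}}

```text
clock: 23.08
tool_pos: [0.5657, -0.1423, 0.0928]
orientation: [-156.2, -0.0, -86.5]
force: [-15.3, 3.3, 17.3]
opening: 0.0432
```

```bash
python3 - <<'E'
from h import *
where()
im=snap("side","s12"); crop(im,300,100,120,120,5,"s12c"); snap("top","t12")
E
```

```text
tcp [ 0.5657 -0.1423  0.0928] loc [ 0.0062 -0.0127 -0.0172] axis pt in tool [ 0.     -0.0013 -0.0182] axis dir in tool [-1.     0.003 -0.002] lean -23.8 F [-15.3   3.3  17.3] open 0.0432 t 23.0833
```

View pics/s12c.png

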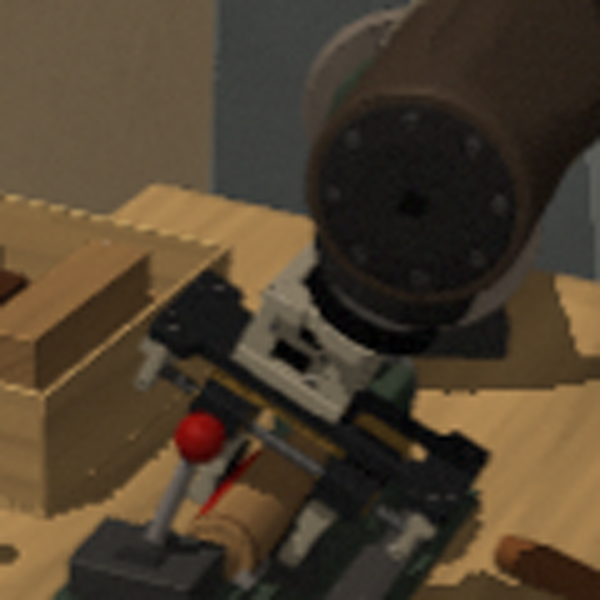

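>>> {"op": "servo_tool", "data": {"rows": [[[0, 0, 0], [0, 0, 0], 0.4], [[0, 0, 0], [0, 0, 0], 0.2], [[0, 0, 0], [0, 0, 0], 0.1], [[0, 0, 0], [0, 0, 0], 0.1], [[0, 0, 0], [0, 0, 0], 0.1], [[0, 0.002, -0.0001], [-1, 0, 0], 0.1], [[0, 0.002, -0.0001], [-1, 0, 0], 0.1], [[0, 0.002, -0.0001], [-1, 0, 0], 0.1], [[0, 0.002, -0.0001], [-1, 0, 0], 0.1], [[0, 0.002, -0.0001], [-1, 0, 0], 0.1], [[0, 0.002, -0.0001], [-1, 0, 0], 0.1], [[0, 0, 0], [0, 0, 0], 0.1], [[0, 0, 0], [0, 0, 0], 0.1]]}}

```text
clock: 24.27
tool_pos: [0.5567, -0.1425, 0.0896]
orientation: [167.9, 0.0, -86.5]
force: [0.1, -1.0, 0.3]
opening: 0.0788
```

```bash
python3 - <<'E'
from h import *
where()
im=snap("side","s13"); crop(im,320,150,70,70,9,"s13c"); t=snap("top","t13"); crop(t,370,200,90,60,8,"t13c")
E
```

```text
tcp [ 0.5567 -0.1425  0.0896] loc [-0.0028 -0.0123 -0.0204] axis pt in tool [-0.      0.0015 -0.0206] axis dir in tool [-1.     0.003  0.001] lean 12.1 F [ 0.1 -1.   0.3] open 0.0788 t 24.2667
```

View pics/s13c.png

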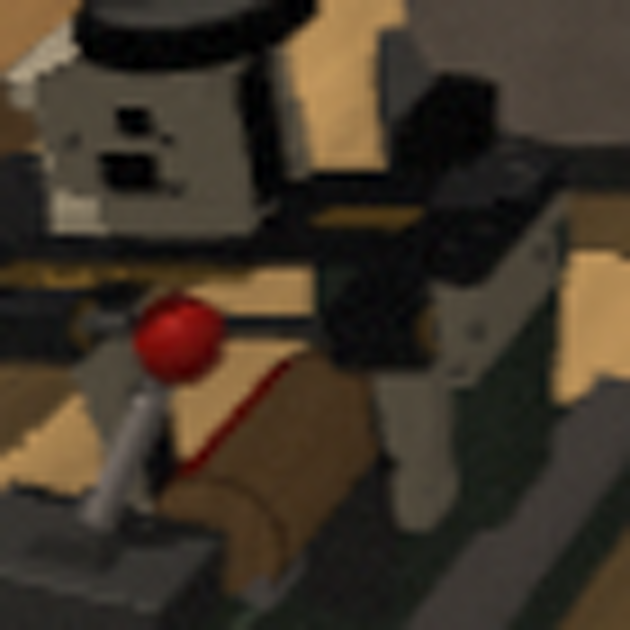

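View pics/t13c.png

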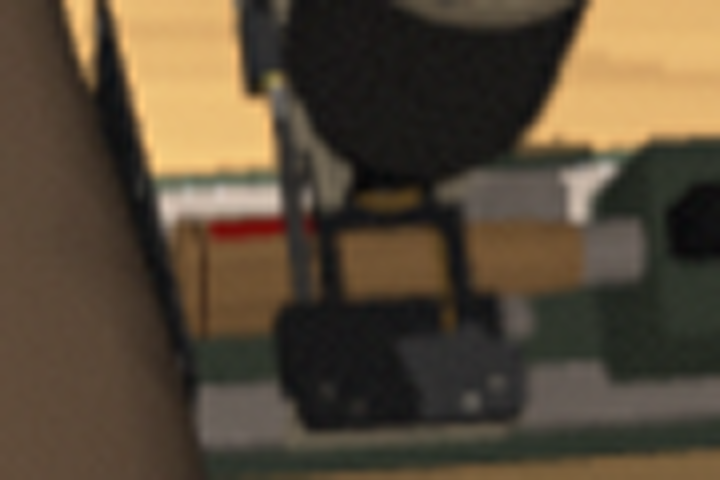

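```bash
python3 - <<'E'
from h import *
lo=((0,215,70),(174,215,70)); hi=((5,255,255),(180,255,255))
for n,f,b in(("side","s13",(330,185,30,25)),("top","t13",(390,220,25,15)),("side","s12",(325,185,60,40))):
    r=redang(n,cv2.imread(f"pics/{f}.png"),b,lo,hi); print(f,len(r)); 
    if len(r): print(r.mean(0).round(1),r.min(0).round(1),r.max(0).round(1))
t=cv2.imread("pics/t13.png"); print(t[225:246,398].tolist())
# red strip width from original side picture
s=cv2.imread("pics/side0.png"); print(s[335:352,255].tolist())
E
```

```text
s13 61
[ 50.1 -15.1 340.4 189.5] [ 24.1 -41.9 335.  185. ] [ 54.9  32.5 350.  201. ]
t13 8
[ 38.   25.4 400.5 228. ] [ 35.6  15.4 397.  228. ] [ 40.4  35.4 404.  228. ]
s12 52
[ 52.8 -15.5 339.6 188.9] [ 30.2 -41.9 335.  185. ] [ 56.   29.9 345.  201. ]
[[172, 186, 204], [136, 152, 170], [62, 77, 121], [11, 17, 112], [22, 34, 113], [44, 72, 116], [54, 87, 117], [52, 85, 113], [51, 81, 110], [51, 83, 112], [49, 81, 109], [50, 83, 111], [52, 82, 110], [45, 75, 101], [46, 75, 102], [47, 76, 103], [44, 68, 85], [43, 57, 59], [43, 53, 48], [44, 55, 49], [44, 52, 47]]
[[67, 114, 155], [65, 110, 149], [61, 103, 142], [65, 109, 149], [65, 109, 149], [60, 102, 142], [32, 55, 139], [13, 14, 127], [1, 2, 121], [10, 6, 121], [23, 43, 79], [18, 34, 54], [16, 28, 48], [12, 27, 47], [14, 27, 46], [31, 61, 106], [30, 61, 106]]
```

>>> {"op": "servo_tool", "data": {"rows": [[[0, 0.001, -0.001], [0, 0, 0], 0.6], [[0, 0, 0], [0, 0, 0], 0.8], [[0, 0, 0], [0, 0, 0], 0.8], [[0, 0, 0], [0, 0, 0], 0.8], [[0, 0, 0], [0, 0, 0], 0.8], [[0, 0, 0], [0, 0, 0], 0.8], [[0, 0, 0], [0, 0, 0], 0.8], [[0, 0, 0], [0, 0, 0], 0.8], [[0, -0.001, 0], [0.5, 0, 0], 0.8], [[0, -0.002, -0.0001], [1, 0, 0], 0.8], [[0, -0.002, -0.0001], [1, 0, 0], 0.8], [[0, -0.002, -0.0001], [1, 0, 0], 0.8], [[0, -0.002, -0.0001], [1, 0, 0], 0.8], [[0, -0.002, -0.0001], [1, 0, 0], 0.8], [[0, -0.0016, 0], [0.8, 0, 0], 0.8], [[0, 0, 0], [0, 0, 0], 0.8], [[0, 0, 0], [0, 0, 0], 0.8]]}}

```text
clock: 25.78
tool_pos: [0.5658, -0.1421, 0.0942]
orientation: [-154.3, -0.0, -86.5]
force: [-14.1, 4.7, 14.5]
opening: 0.0436
```

```bash
python3 - <<'E'
from h import *
where()
t=snap("top","t14"); crop(t,370,200,90,60,8,"t14c")
E
```

```text
tcp [ 0.5658 -0.1421  0.0942] loc [ 0.0063 -0.0126 -0.0158] axis pt in tool [ 0.     -0.0012 -0.017 ] axis dir in tool [-1.     0.002 -0.001] lean -25.7 F [-14.1   4.7  14.5] open 0.0436 t 25.7833
```

View pics/t14c.png

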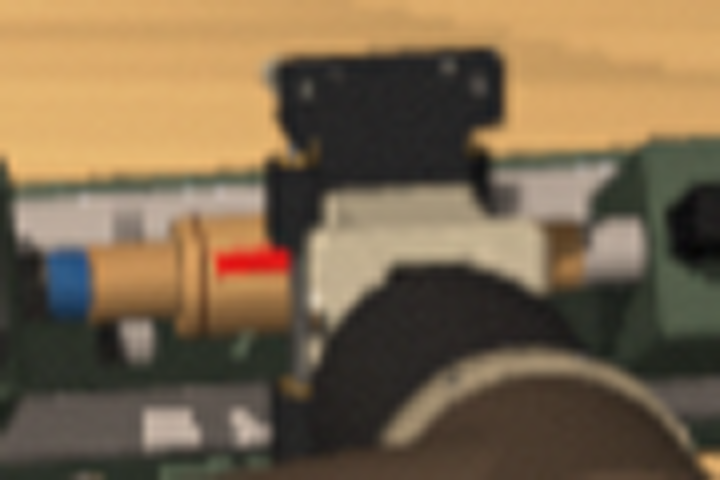

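>>> {"op": "servo_tool", "data": {"rows": [[[0, 0, 0], [0, 0, 0], 0.4], [[0, 0, 0], [0, 0, 0], 0.2], [[0, 0, 0], [0, 0, 0], 0], [[0, 0, 0], [0, 0, 0], 0], [[0, 0, 0], [0, 0, 0], 0], [[0, 0, -0.02], [0, 0, 0], 0], [[0, 0, -0.03], [0, 0, 0], 0], [[0, 0, -0.03], [0, 0, 0], 0], [[0, 0, -0.03], [0, 0, 0], 0], [[0, 0, -0.03], [0, 0, 0], 0], [[0, 0, -0.02], [0, 0, 0], 0], [[0, 0, 0], [-1, 0, 0], 0], [[0, 0, 0], [-1, 0, 0], 0], [[0, 0, 0], [-1, 0, 0], 0], [[0, 0, 0], [-1, 0, 0], 0], [[0, 0, 0], [-0.3, 0, 0], 0], [[0, 0, 0], [0, 0, 0], 0]]}}

```text
clock: 27.25
tool_pos: [0.4997, -0.146, 0.237]
orientation: [179.8, -0.0, -86.5]
force: [-0.1, 0.1, -0.3]
opening: 0.0877
```

```bash
python3 - <<'E'
from h import *
where()
t=snap("top","t15"); crop(t,370,200,90,60,8,"t15c")
s=snap("side","s15"); crop(s,310,140,100,100,6,"s15c")
E
```

```text
tcp [ 0.4997 -0.146   0.237 ] loc [-0.0599 -0.0122  0.127 ] axis pt in tool [-0.0002 -0.0604  0.1267] axis dir in tool [-1.     0.002 -0.   ] lean 0.2 F [-0.1  0.1 -0.3] open 0.0877 t 27.25
```

View pics/t15c.png

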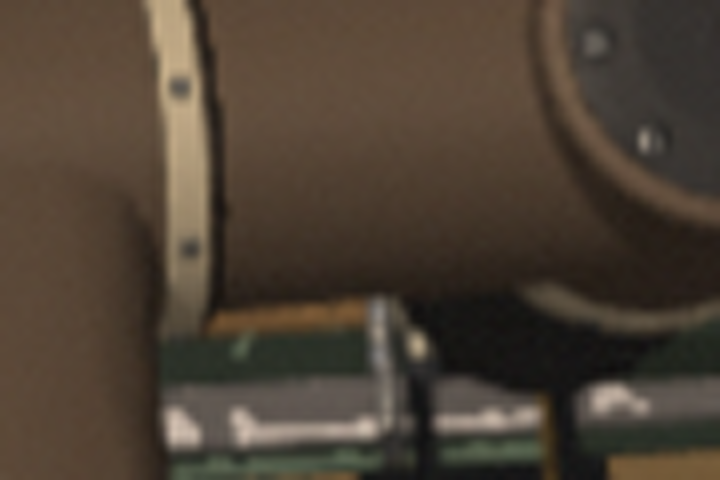

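View pics/s15c.png

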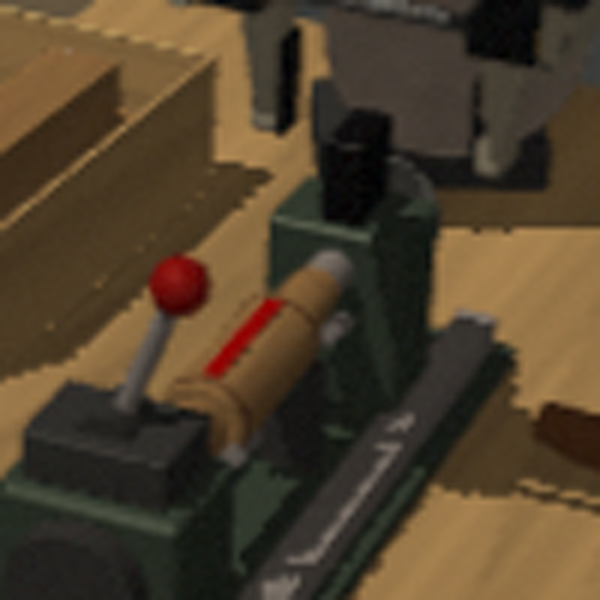

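```bash
python3 - <<'E'
from h import *
lo=((0,215,70),(174,215,70)); hi=((5,255,255),(180,255,255))
for n,f,b in(("side","s15",(343,188,18,18)),("top","t14",(396,228,14,10))):
    r=redang(n,cv2.imread(f"pics/{f}.png"),b,lo,hi); print(f,len(r)); 
    if len(r): print(r.mean(0).round(1),r.min(0).round(1),r.max(0).round(1))
# predicted barrel silhouette vs seen: side, project line at angles
P=lambda a,y,r=.022: C+UX*r*np.sin(np.radians(a))+UY*y+np.array([0,0,r*np.cos(np.radians(a))])
for a in(-10,-5,0,5,10): print(a,proj("side",[P(a,-.04),P(a,.04)]).round(1).tolist(),proj("top",[P(a,.02),P(a,.04)]).round(1).tolist())
s=cv2.imread("pics/s15.png"); crop(s,335,175,36,45,13,"s15d")
t=cv2.imread("pics/t14.png"); print([ (t[220:245,c,2].astype(int)-t[220:245,c,1]).tolist() for c in (400,403)]); print(t[220:245,403].tolist())
E
```

```text
s15 40
[ -3.4  -1.6 350.2 195.8] [-12.8 -40.2 345.  190. ] [  6.7  36.9 356.  202. ]
t14 18
[ -0.6  26.  400.9 232.4] [ -6.5  14.3 397.  231. ] [  8.7  37.4 405.  233. ]
-10 [[356.2, 190.1], [345.2, 202.7]] [[403.1, 233.5], [396.2, 233.9]]
-5 [[355.6, 189.9], [344.6, 202.5]] [[403.1, 232.8], [396.1, 233.3]]
0 [[355.0, 189.7], [343.9, 202.3]] [[403.0, 232.2], [396.1, 232.6]]
5 [[354.3, 189.6], [343.3, 202.2]] [[403.0, 231.5], [396.0, 231.9]]
10 [[353.7, 189.6], [342.6, 202.1]] [[402.9, 230.9], [395.9, 231.3]]
[[47, 20, -5, 8, 16, 16, 25, 43, 49, 53, 74, 131, 196, 184, 97, 51, 47, 42, 37, 33, 27, 9, -5, -8, -8], [19, 6, -3, 4, 6, 7, 10, 17, 18, 29, 86, 158, 201, 167, 83, 52, 48, 41, 36, 33, 26, 13, -4, -6, -5]]
[[53, 78, 97], [42, 55, 61], [43, 49, 46], [57, 61, 65], [68, 73, 79], [68, 73, 80], [55, 65, 75], [44, 61, 78], [44, 64, 82], [51, 78, 107], [54, 82, 168], [38, 55, 213], [22, 24, 225], [30, 42, 209], [71, 114, 197], [86, 141, 193], [78, 129, 177], [68, 112, 153], [60, 99, 135], [52, 87, 120], [41, 71, 97], [40, 56, 69], [38, 48, 44], [38, 47, 41], [38, 46, 41]]
```

View pics/s15d.png

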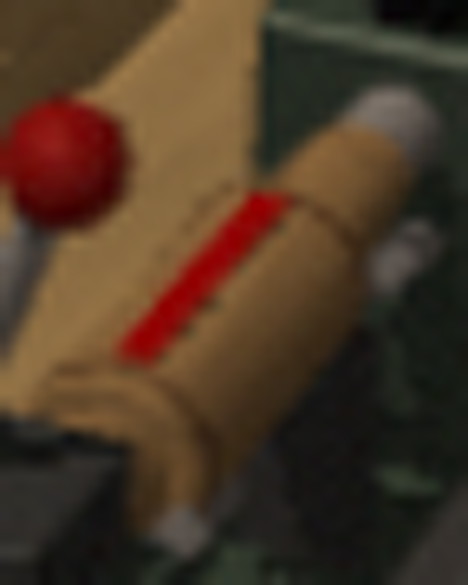

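>>> {"op": "servo_tool", "data": {"rows": [[[0, 0.014, 0], [0, 0, 0], 1], [[0, 0.014, 0], [0, 0, 0], 1], [[-0.02, 0, 0.002], [0, 0, 0], 1], [[-0.03, 0, 0.002], [0, 0, 0], 1], [[-0.03, 0, 0.002], [0, 0, 0], 1], [[-0.03, 0, 0.002], [0, 0, 0], 1], [[-0.03, 0, 0.002], [0, 0, 0], 1], [[-0.014, 0, 0.002], [0, 0, 0], 1], [[0, 0, 0], [0, 0, 0], 1], [[0, 0, 0], [0, 0, 0], 1], [[0, 0, 0], [0, 0, 0], 1], [[0, 0, 0], [0, 0, 0], 1], [[0, 0, 0], [0, 0, 0], 1], [[0, 0, 0], [0, 0, 0], 1]]}}

```text
clock: 28.52
tool_pos: [0.4605, 0.0051, 0.2262]
orientation: [-180.0, 0.0, -86.6]
force: [0.7, 0.2, 0.3]
opening: 0.0022
```

```bash
python3 - <<'E'
from h import *
where()
t=snap("top","t16"); crop(t,330,190,170,90,4.7,"t16c")
s=snap("side","s16"); crop(s,300,140,100,100,6,"s16c")
E
```

```text
tcp [0.4605 0.0051 0.2262] loc [-0.0893  0.1411  0.1162] axis pt in tool [-0.0003 -0.0893  0.1162] axis dir in tool [-1.     0.004  0.   ] lean -0.0 F [0.7 0.2 0.3] open 0.0022 t 28.5167
```

View pics/t16c.png

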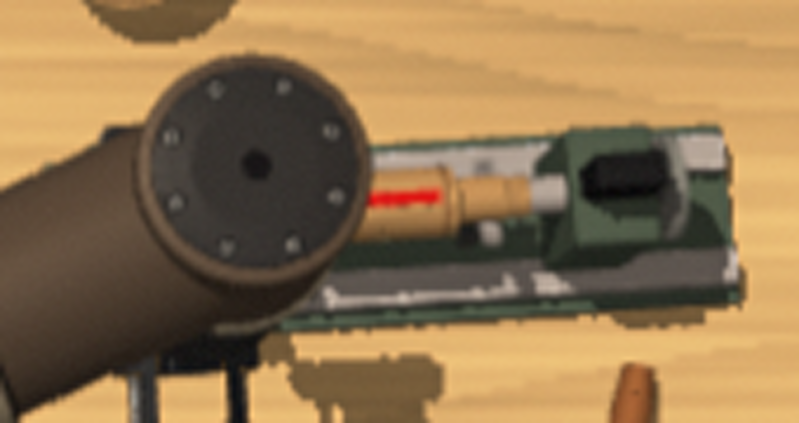

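View pics/s16c.png

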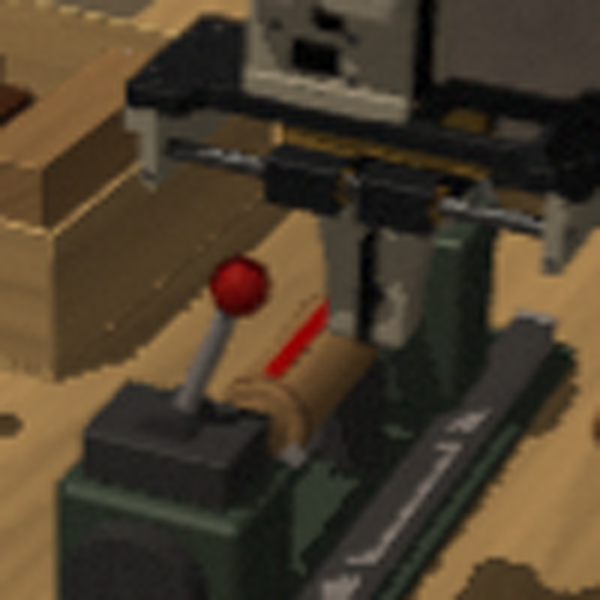

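```bash
python3 - <<'E'
from h import *
t=cv2.imread("pics/t16.png").astype(float)
out=[]
for c in range(411,424):
    p=t[220:248,c]; r=np.arange(220,248)
    red=np.clip((p[:,2]-p[:,1]),0,None); # red excess
    w=np.clip(red-90,0,None); rc=(w*r).sum()/w.sum()
    bl=p[:,2]-p[:,0]  # wood/red vs grey/green
    th=35; idx=np.nonzero(bl>th)[0]; 
    a,b=idx[0],idx[-1]
    e1=r[a]-1+(th-bl[a-1])/(bl[a]-bl[a-1]); e2=r[b]+(bl[b]-th)/(bl[b]-bl[b+1])
    out.append((c,e1,e2,rc))
o=np.array(out); print(o.round(2))
m=np.median(o,0); cen=(m[1]+m[2])/2; half=(m[2]-m[1])/2
P=lambda a,y,r=.022: C+UX*r*np.sin(np.radians(a))+UY*y+np.array([0,0,r*np.cos(np.radians(a))])
a=np.array([np.mean([oo[3]-(oo[1]+oo[2])/2 for oo in out])])
print("offset px",a,"half",half,"pred half", )
ctr=proj("top",[C+UY*-.02])[0]
for an in(-10,-5,0,5,10): print(an, proj("top",[P(an,-.02)])[0]-ctr)
print(proj("top",[P(-101.5,-.02)])[0]-ctr,proj("top",[P(78.5,-.02)])[0]-ctr)
E
```

```text
[[411.   219.31 240.39 231.87]
 [412.   219.32 240.29 231.9 ]
 [413.   219.32 240.26 231.84]
 [414.   219.44 240.24 231.76]
 [415.   219.45 240.16 231.69]
 [416.   219.49 240.18 231.62]
 [417.   219.68 240.04 231.53]
 [418.   219.72 239.96 231.39]
 [419.   219.67 239.96 231.3 ]
 [420.   219.66 239.92 231.32]
 [421.   219.76 239.85 231.3 ]
 [422.   224.25 239.79 231.16]
 [423.   224.19 239.74 231.15]]
offset px [1.36960879] half 10.190659340659352 pred half
-10 [ 1.35327629 -0.19730019]
-5 [ 1.30652558 -0.86644616]
0 [ 1.2496748  -1.52875196]
5 [ 1.18318007 -2.17898392]
10 [ 1.1075768  -2.81201422]
[0.43208291 7.58784353] [-0.4372372 -7.589813 ]
```

```bash
python3 - <<'E'
from h import *
t=cv2.imread("pics/t16.png").astype(float)
lo=((0,215,70),(174,215,70)); hi=((5,255,255),(180,255,255))
P=lambda a,y,r=.022: C+UX*r*np.sin(np.radians(a))+UY*y+np.array([0,0,r*np.cos(np.radians(a))])
ys=np.linspace(-.06,.06,61)
def row(pts,c): q=proj("top",pts); i=np.argsort(q[:,0]); return np.interp(c,q[i,0],q[i,1])
for c in range(410,425,2):
    p=t[220:246,c]; r=np.arange(220,246)
    w=np.clip(p[:,2]-p[:,1]-85,0,None); rc=(w*r).sum()/w.sum()
    print(c,"red",rc.round(2),"pred 0:",row([P(0,y) for y in ys],c).round(2),"-5:",row([P(-5,y) for y in ys],c).round(2),"sil",row([P(78.5,y) for y in ys],c).round(2),row([P(-101.5,y) for y in ys],c).round(2))
    if c in(414,420): print(p.astype(int).tolist())
E
```

```text
410 red 231.9 pred 0: 231.77 -5: 232.44 sil 225.61 240.85
412 red 231.87 pred 0: 231.65 -5: 232.32 sil 225.49 240.73
414 red 231.74 pred 0: 231.53 -5: 232.2 sil 225.37 240.61
[[85, 126, 150], [79, 97, 92], [129, 142, 150], [159, 172, 188], [155, 168, 184], [134, 153, 176], [94, 134, 174], [82, 135, 185], [87, 144, 195], [90, 149, 203], [73, 116, 216], [30, 44, 221], [20, 22, 222], [40, 63, 199], [74, 119, 186], [81, 134, 181], [74, 121, 164], [67, 111, 150], [60, 99, 134], [51, 83, 112], [40, 63, 81], [35, 48, 51], [40, 48, 42], [39, 46, 43], [37, 47, 41], [38, 47, 41]]
416 red 231.61 pred 0: 231.42 -5: 232.08 sil 225.26 240.48
418 red 231.4 pred 0: 231.3 -5: 231.96 sil 225.14 240.36
420 red 231.33 pred 0: 231.18 -5: 231.85 sil 225.02 240.24
[[80, 114, 127], [80, 98, 93], [121, 135, 144], [152, 165, 181], [152, 164, 181], [122, 143, 171], [80, 127, 174], [84, 138, 188], [89, 146, 199], [83, 135, 209], [56, 88, 217], [23, 28, 221], [23, 32, 221], [61, 100, 200], [79, 131, 178], [79, 127, 173], [73, 120, 163], [67, 110, 149], [57, 93, 127], [45, 75, 102], [40, 59, 73], [38, 48, 46], [40, 49, 43], [38, 48, 42], [39, 48, 42], [41, 50, 45]]
422 red 231.17 pred 0: 231.06 -5: 231.73 sil 224.91 240.12
424 red nan pred 0: 230.94 -5: 231.61 sil 224.79 240.0<stdin>:9: RuntimeWarning: invalid value encountered in scalar divide
```

>>> {"op": "servo_tool", "data": {"rows": [[[0, 0, 0.005], [0, 0, 0], 1], [[0, -0.008, 0], [0, 0, 0], 1], [[0, -0.01, 0], [0, 0, 0], 1], [[0, -0.008, 0], [0, 0, 0], 1], [[0, -0.008, 0], [0, 0, 0], 1], [[0, -0.008, 0], [0, 0, 0], 1], [[0, -0.008, 0], [0, 0, 0], 1], [[0, -0.008, 0], [0, 0, 0], 1], [[0, -0.008, 0], [0, 0, 0], 1], [[0, -0.006, 0], [0, 0, 0], 1], [[0, 0, 0], [0, 0, 0], 1], [[0, 0, 0], [0, 0, 0], 1]]}}

```text
clock: 29.62
tool_pos: [0.5327, 0.0103, 0.2208]
orientation: [180.0, 0.0, -86.5]
force: [-0.5, -0.4, -0.4]
opening: 0.0003
```

```bash
python3 - <<'E'
from h import *
where()
s=snap("side","s17"); crop(s,300,140,100,100,6,"s17c")
E
```

```text
tcp [0.5327 0.0103 0.2208] loc [-0.017   0.1416  0.1108] axis pt in tool [-1.000e-04 -1.700e-02  1.108e-01] axis dir in tool [-1.     0.003  0.   ] lean 0.0 F [-0.5 -0.4 -0.4] open 0.0003 t 29.6167
```

View pics/s17c.png

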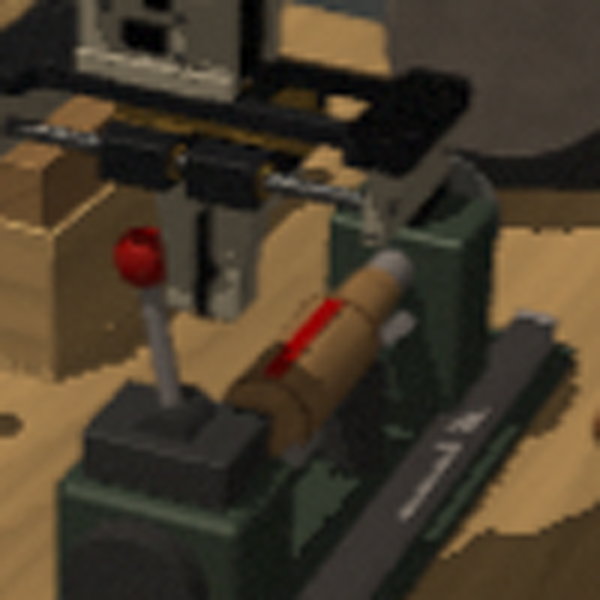

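>>> {"op": "servo_tool", "data": {"rows": [[[0, -0.006, 0], [0, 0, 0], 1], [[0, -0.006, 0], [0, 0, 0], 1], [[0, -0.004, 0], [0, 0, 0], 1], [[0, -0.002, 0], [0, 0, 0], 1], [[0, 0, 0], [0, 0, 0], 1]]}}

```text
clock: 30.08
tool_pos: [0.5509, 0.0114, 0.221]
orientation: [180.0, -0.0, -86.5]
force: [0.0, 1.2, -0.5]
opening: 0.0007
```

>>> {"op": "servo_tool", "data": {"rows": [[[0, -0.002, 0], [0, 0, 0], 1], [[0, -0.002, 0], [0, 0, 0], 1], [[0, 0, 0], [0, 0, 0], 1]]}}

```text
clock: 30.33
tool_pos: [0.5546, 0.0116, 0.2211]
orientation: [180.0, -0.0, -86.5]
force: [0.1, 0.3, -0.7]
opening: 0.0007
```

Lever still moving freely; I'll step on until I feel the stop.

>>> {"op": "servo_tool", "data": {"rows": [[[0, -0.002, 0], [0, 0, 0], 1], [[0, -0.002, 0], [0, 0, 0], 1], [[0, 0, 0], [0, 0, 0], 1]]}}

```text
clock: 30.58
tool_pos: [0.5576, 0.0116, 0.2209]
orientation: [179.9, -0.0, -86.5]
force: [-4.3, 0.1, 2.1]
opening: 0.0006
```

>>> {"op": "servo_tool", "data": {"rows": [[[0, -0.002, 0], [0, 0, 0], 1], [[0, 0, 0], [0, 0, 0], 1]]}}

```text
clock: 30.75
tool_pos: [0.5578, 0.0115, 0.2207]
orientation: [179.7, -0.0, -86.5]
force: [-11.3, 1.3, 5.7]
opening: 0.0007
```

>>> {"op": "servo_tool", "data": {"rows": [[[0, -0.002, 0], [0, 0, 0], 1], [[0, 0, 0], [0, 0, 0], 1]]}}

```text
clock: 30.92
tool_pos: [0.5581, 0.0114, 0.2206]
orientation: [179.5, -0.0, -86.5]
force: [-18.5, 2.3, 10.4]
opening: 0.0005
```

>>> {"op": "servo_tool", "data": {"rows": [[[0, 0.006, 0], [0, 0, 0], 1], [[0, 0.02, 0], [0, 0, 0], 1], [[0, 0.035, 0], [0, 0, 0], 1], [[0, 0.035, -0.01], [0, 0, 0], 1], [[0, 0.03, -0.03], [0, 0, 0], 1], [[-0.035, 0, -0.03], [0, 0, 0], 1], [[-0.041, 0, -0.01], [0, 0, 0], 1], [[-0.041, 0, 0], [0, 0, 0], 1], [[-0.041, 0, 0], [0, 0, 0], 1], [[-0.041, 0, 0], [0, 0, 0], 1], [[-0.041, 0, 0], [0, 0, 0], 1], [[-0.041, 0, 0], [0, 0, 0], 1], [[0, 0, 0], [0, 0, 0], 1]]}}

```text
clock: 32.0
tool_pos: [0.4203, 0.2869, 0.2972]
orientation: [-179.9, 0.1, -86.3]
force: [0.7, -0.3, 0.7]
opening: 0.0005
```

```bash
python3 - <<'E'
from h import *
where()
t=snap("top","t18"); crop(t,330,195,170,80,4.7,"t18c")
s=snap("side","s18"); crop(s,300,140,100,130,4.6,"s18c")
hs=lambda im:cv2.inRange(cv2.cvtColor(im,cv2.COLOR_BGR2HSV),(0,200,80),(6,255,255))
E
```

```text
tcp [0.4203 0.2869 0.2972] loc [-0.1115  0.4249  0.1872] axis pt in tool [ 0.0003 -0.1113  0.1873] axis dir in tool [-1.    -0.001  0.001] lean -0.1 F [ 0.7 -0.3  0.7] open 0.0005 t 32.0
```

View pics/t18.png

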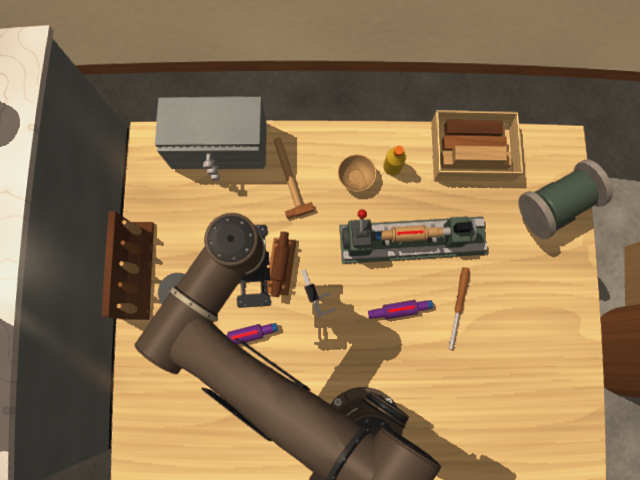

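View pics/s18c.png

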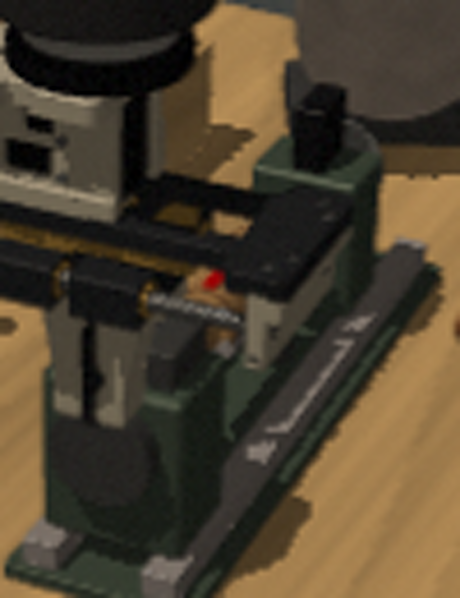

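View pics/t18c.png

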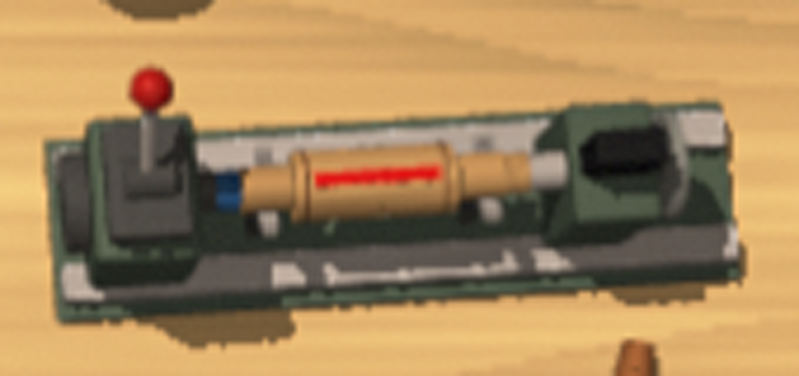

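```bash
python3 - <<'E'
from h import *
t=cv2.imread("pics/t18.png"); hsv=cv2.cvtColor(t,cv2.COLOR_BGR2HSV)
m=cv2.inRange(hsv,(0,180,80),(6,255,255)); ys,xs=np.nonzero(m[205:224,350:375]); bx=(xs.mean()+350,ys.mean()+205)
print("ball",bx,loc(onz("top",bx,.23)))
P=lambda a,y,r=.022: C+UX*r*np.sin(np.radians(a))+UY*y+np.array([0,0,r*np.cos(np.radians(a))])
ysl=np.linspace(-.06,.06,121)
def row(a,c): q=proj("top",[P(a,y) for y in ysl]); i=np.argsort(q[:,0]); return np.interp(c,q[i,0],q[i,1])
tf=t.astype(float); A=[]
for c in range(400,421):
    r=np.arange(220,246); p=tf[220:246,c]; w=np.clip(p[:,2]-p[:,1]-85,0,None)
    if w.sum()==0: continue
    rc=(w*r).sum()/w.sum(); A.append(np.interp(-rc,[-row(a,c) for a in(-20,-10,0,10,20)],[-20,-10,0,10,20]))
print("red angle abs",np.mean(A),np.std(A))
m=cv2.inRange(hsv,(95,100,40),(125,255,255)); ys,xs=np.nonzero(m[225:245,370:390]); print("blue cols",xs.min()+370,xs.max()+370, "pred face/back of sleeve", proj("top",[C+UY*.097+[0,0,.013],C+UY*.082+[0,0,.013]]).round(1).tolist())
print("barrel ends pred",proj("top",[P(0,.05),P(0,-.05)]).round(1).tolist())
crop(t,385,215,60,40,12,"t18d")
E
```

```text
ball (np.float64(361.6111111111111), np.float64(213.48148148148147)) [0.03879026 0.14284251 0.12      ]
red angle abs -1.238985441676568 0.341806279326683
blue cols 376 380 pred face/back of sleeve [[375.9, 234.4], [381.1, 234.1]]
barrel ends pred [[392.6, 232.8], [427.2, 230.8]]
```

View pics/t18d.png

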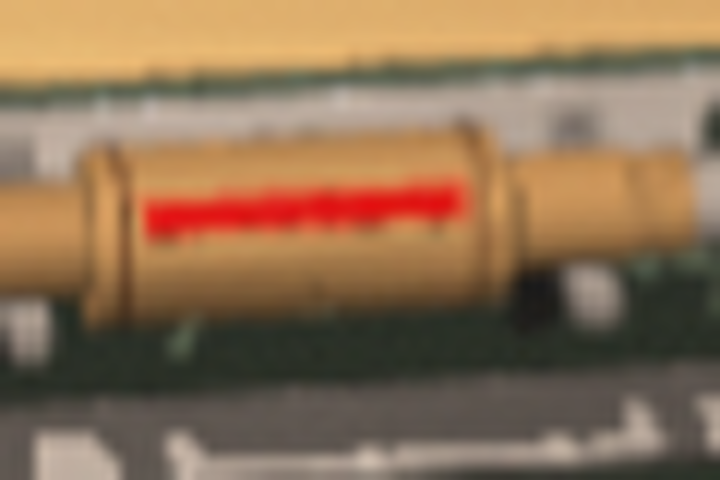

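```bash
python3 -c "
from plant import ctrl
print(ctrl.close_job())"
```

```text
the job is handed in; nothing more can be done
None
```

The maple spindle is home between both centre points with its red line up and the headstock lever locked. I handed the job in at about 32 s of the 72 s allowed, and it reports no verdict.

I did the steps in the order you asked, turning the spindle in two grips of about 40° each. The tailstock went up until it met a firm stop, at about 18 N. The lever also went to its stop.

Last checks, from a clear top view with the arm away and touching nothing:
- **Spindle home:** the blue face is where the headstock collar should be, to within about a pixel (roughly 3 mm).
- **Lever locked:** the red ball sits 38.8 mm to the far side, against an expected 38.7 mm.
- **Red line:** it reads 1.2° off straight up, tipped slightly towards the robot. The two cameras disagreed a little: an earlier side view read 3.4° the same way. I trusted the top views, because the 2 mm calibration error can shift the side reading by several degrees, and left it there.
- **Other things on the bench:** nothing looked moved. In that picture the arm covered the faceplate and part of one purple spindle, so I could not see those fully.

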